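# Press a footbed on the treadle press

## Robot

A 6-joint arm with a two-finger parallel gripper is mounted at the origin on the work surface. World frame = base frame: x ahead of the robot, y to its left, z up, the work surface at z = 0. Lengths are in m, angles in rad, forces in N, time in s.
With the tool pointing down it reaches from about 0.35 to 0.975 m from the base axis. Payload 4.9 kg.
Tool frame: the origin (TCP) lies between the finger pads; the fingertips stand 19 mm ahead of it and the grasp point (between the pads) is the TCP; z points along the fingers, y is the line along which they close (so a half turn about z gives the same grasp; the last joint's range is limited). The gripper opens to 85 mm and grips with 20 to 120 N. Pads are 22 mm wide; open, the fingers measure 114 mm over their backs; the gripper's body (76 mm by 85 mm) begins 54 mm behind the grasp point. The pads swing forward as they close: fully open they stand 13 mm farther back than shut.
Start: joints at [-1.357, 0.053, 1.613, -0, 1.476, -0.119], TCP at [0.204, -0.591, 0.25] pointing down, gripper open.
Joint ranges: [-3.01, 3.01], [-1.01, 2.22], [0.06, 2.58], [-1.02, 4.17], [0.09, 2.62], [-3.14, 3.14]. Speed limits (rad/s): [2.57, 2.57, 3.14, 3.14, 3.14, 3.14].

## Interface

Orientations are given as a rotation vector (axis times angle).
In Python, from station import ctrl gives the robot as it stands. The module is installed in compiled form; this text tells all that it offers.
- The arm moves only by the tool servo_tool, never from a script. Its argument "increments" is a list that holds one entry, the list of rows, each a list of 5 numbers: the finger opening in cm, from 0 to 8.54, then the shift along the tool's x, y, z in cm, then the turn about the tool's z in degrees. A call has 1 to 5 rows; each row is the pose to reach, as a shift and turn from the pose commanded when the call began, along the tool's axes at that moment; what a row does not reach only later rows make up. A row lasts 1/10 s, in which the tool goes at most 50 mm and 8.59 degrees, less where a joint would pass 70% of its speed; a pose out of reach is approached as far as the arm can. A call with a gripper value outside its range is refused whole. The fingers move at their own pace and stop on an object; "newtons" is the grip in N (left out, the last holds). Time passes only in rows, so rows that repeat a pose let the fingers close. It gives the time, the measured TCP pose, the force, the opening and the grip force at its end, in the units of the state.
- ctrl.get_obs(): the state, without advancing time (a new reading comes with each control period).
- ctrl.get_image(name): name is "scene" or "side" or "wrist"; returns a dict with "img" (384x512x3 uint8, red, green, blue), "fx", "fy", "cx", "cy" (pixels), "rvec" (rotation vector, rad) and "tvec" (3), from world to camera coordinates, as OpenCV has them; the wrist camera has in their place "mount" (4x4, takes a point from camera to tool coordinates, whose origin is the TCP and whose axes are the flange's). Camera axes: x right, y down, z forward; pixel columns grow to the right and rows downward; lengths in m; the calibration is good to about 2 mm. The wrist camera is an equidistant fisheye: a pixel r from the principal point sees the ray r / f radians off the axis. A picture is of the moment at which its call begins: read the wrist's pose just before it. There is no depth.
- ctrl.finish_job(): hands the job in; it is judged then, once.
The state is a dict: "t": time; "q": joint angles; "dq": joint speeds; "effort": joint torques, N m; "tool_pos": TCP position; "tool_rot": TCP orientation; "contact_force": force on the tool from outside, world axes, zero at the start; "wrist_torque": the same for the moment, N m; "opening": finger opening in m; "grip_force": force on a finger pad.
Only numpy, scipy, OpenCV 4.12 (cv2) and the standard library are available. Lean on these libraries where they do the work, as an engineer would, in place of code of your own. Each camera call takes 0.05 s, during which the arm holds its last target. There are 200 camera calls.

## Task

Take the tan footbed out of the drying rack and lay it flat on the green cutting mat, tan side up, then take it afresh across its waist and lay it tan side up on the teal form of the foot press, toe towards the cover's hinge and its edge standing over the form evenly all round. Push the press's treadle fully down to its stop with the gripper, keep it there for a good second so that the cover presses the footbed, and let it come up. Then lay the footbed squarely on top of the pile of finished tan footbeds, tan side up, toe the same way as the pile's, let go, and leave the dark footbeds, the hammer and the tin as they are.

Things in the scene. Friction and masses are not known exactly. Their poses are not given: they have to be found in the camera images.
- footbed: tan left-foot footbed, rigid, 180 long, 8 thick, 66 wide at the ball; its waist has straight sides 24 either side of the origin, 50 behind to 10 ahead. Origin: middle of the waist on the pale grey underside; x to the toe, y to the outer side, z out of the tan face. At first it stands in the rack on its outer edge, y down: this is 28 below, the waist's upper edge 24 above the origin
- footbed_toe (a point): tip of the toe on the footbed's underside, 90 ahead of its origin along x
- footbed_heel (a point): end of the heel on the footbed's underside, 90 behind its origin along x
- rack: fixed wooden drying rack, board 165 x 165 x 12, origin under its centre. Three slots 55 apart along x; each holds a footbed at its ends by 8 mm dowels that stand 34 above the board, 52 either side of the middle along y; the middle is free for fingers. Footbeds stand toe to the rack's +y, top face to its -x (about towards the robot); which slot holds the tan one varies
- mat: fixed green cutting mat 140 (x) x 200 (y), 2 thick, origin under its centre
- form_toe (a point): on the press, in the plane of the teal form's top (60 above the bench): where the footbed's toe end belongs. The form has the footbed's outline drawn in by 4, so a well laid footbed overhangs it by 4 all round. The cover's hinge line is 30 beyond this point, 68 above the bench
- form_heel (a point): on the press, same height: where the footbed's heel end belongs, 180 from form_toe
- treadle (a joint): the press's hinged spring treadle: 0 up at rest, 0.42 rad fully down at its stop. Going down it shuts the cover; it takes about 4 N to start and 13 N at the stop with a footbed in the press, and comes up by itself when let go
- tread_point (a point): where to press: middle of the ribbed rubber tread's top, moving with the treadle. The tread is 80 wide, 75 long; the treadle's hinge is 125 from this point, at the end away from the robot, 30 above the bench. At rest the point is about 92 above the bench, at the stop 42, and there 16 nearer the robot. It lies beyond the form's heel end, 210 sideways from the form's middle
- tread: the black ribbed rubber tread on the treadle's free end (origin on the treadle's hinge line)
- cover (a joint): the orange cover of the press, hinged at the toe end of the form and linked to the treadle: 0 standing open, about upright; 1.5 shut over the form, its top then 130 above the bench. It reaches 225 from its hinge, that is 15 past the form's heel end, towards the treadle
- platen: the sprung black rubber platen under the cover that presses on the footbed (origin on the cover's hinge)
- pile_toe (a point): on the fixed pile of finished tan footbeds (five, 40 high, same outline, tan side up): toe end of the top one, on its top face
- pile_heel (a point): on the pile: heel end of the top one, on its top face, 180 from pile_toe
- dark_a: dark brown footbed with black underside, same shape, standing in the rack, to be left there (origin and axes as the tan one)
- dark_b: second dark brown footbed standing in the rack, to be left there
- hammer: shoemaker's hammer lying on the bench, 230 long, to be left alone (origin under the handle's middle)
- tin: closed tin 72 across and 85 high standing on the bench, to be left alone

How it is judged:
By the outcome, as a careful person would: the job done as asked, in the order asked, and still so for the second after the job is handed in, with the robot touching nothing.
It also fails if it takes over 72 s, if anything falls off the work surface, if the arm or the gripper's body presses on something with over 40 N, if the wrist force passes 120 N, or if a joint passes its speed limit or range.

## Working session

There is one attempt and no reset: what is moved stays moved. The work goes in short steps, Python scripts to look and compute and a tool call to move; the robot and the scene stay as the last step left them, time stands still between calls to the robot, and variables do not carry over. Pictures are saved under pics/ and viewed, at most 10 in all, crops included, and the job is handed in when it is done.

Besides the shell and the picture viewer there is one more tool, called after "Request:" by a JSON object that holds its "api" and its "payload", one argument or row to a line. servo_tool: Moves the arm, as the interface text tells. Its arguments: {"type":"object","properties":{"increments":{"type":"array"},"newtons":{"type":"number"}},"required":["increments"]}

```bash
mkdir -p pics; cat > h.py <<'E'
import numpy as np, cv2
from scipy.spatial.transform import Rotation as R
from station import ctrl
def ray(c,px):
    if 'mount' in c:
        o=c['obs']; 
        d=(np.array(px,float)-[c['cx'],c['cy']])/[c['fx'],c['fy']]; r=np.linalg.norm(d)
        v=np.array([*(d/r*np.sin(r) if r>0 else d),np.cos(r)])
        M=np.array(c['mount']);T=R.from_rotvec(o['tool_rot']).as_matrix()
        return np.array(o['tool_pos'])+T@M[:3,3], T@M[:3,:3]@v
    Rm=cv2.Rodrigues(np.array(c['rvec'],float))[0];t=np.array(c['tvec'],float)
    v=np.array([(px[0]-c['cx'])/c['fx'],(px[1]-c['cy'])/c['fy'],1])
    return -Rm.T@t, Rm.T@v
def onz(c,px,z):
    o,d=ray(c,px); return o+d*(z-o[2])/d[2]
def grab(n):
    o=ctrl.get_obs(); c=ctrl.get_image(n); c['obs']=o; return c
def save(c,f,s=1.5): 
    cv2.imwrite('pics/'+f,cv2.resize(c['img'][:,:,::-1],None,fx=s,fy=s,interpolation=cv2.INTER_CUBIC))
def proj(c,P):
    if 'mount' in c:
        o=c['obs'];M=np.array(c['mount']);T=R.from_rotvec(o['tool_rot']).as_matrix()
        p=T.T@(np.array(P)-o['tool_pos']);p=M[:3,:3].T@(p-M[:3,3])
        r=np.hypot(p[0],p[1]);th=np.arctan2(r,p[2])
        return [c['cx']+c['fx']*th*p[0]/r,c['cy']+c['fy']*th*p[1]/r]
    p=cv2.Rodrigues(np.array(c['rvec'],float))[0]@np.array(P)+c['tvec']
    return [c['cx']+c['fx']*p[0]/p[2],c['cy']+c['fy']*p[1]/p[2]]
def two(c1,p1,c2,p2):
    o1,d1=ray(c1,p1);o2,d2=ray(c2,p2)
    s=np.linalg.lstsq(np.c_[d1,-d2],o2-o1,rcond=None)[0]
    a,b=o1+d1*s[0],o2+d2*s[1]; return (a+b)/2,np.linalg.norm(a-b)
E
python3 - <<'E'
from h import *
import pickle
np.set_printoptions(precision=4,suppress=True)
for n in('scene','side','wrist'):
    c=grab(n);pickle.dump(c,open(n+'0.pkl','wb'))
    save(c,n+'0.png',1.56)
    if n!='wrist': print(n,ray(c,(c['cx'],c['cy'])),c['fx'])
    else: print(c['mount'],c['fx'],c['obs'])
E
```

```text
scene (array([ 1.0206, -0.3114,  0.8914]), array([-0.4698,  0.322 , -0.822 ])) 361.8407372433016
side (array([ 0.2   , -1.0996,  1.4155]), array([ 0.1928,  0.6227, -0.7584])) 487.64468676184345
[[ 0.0003 -0.9634 -0.268   0.0685]
 [ 1.      0.0003  0.0001 -0.0002]
 [ 0.     -0.268   0.9634 -0.1242]
 [ 0.      0.      0.      1.    ]] 297.3186396354542 {'t': 0.1, 'q': array([-1.357 ,  0.0533,  1.6141, -0.    ,  1.476 , -0.119 ]), 'dq': array([ 0.0006, -0.0018, -0.0002, -0.0009,  0.0003, -0.0006]), 'effort': array([  0.0004, -39.4907, -37.1364,  -0.0001,   0.0039,  -0.    ]), 'tool_pos': array([ 0.204 , -0.5902,  0.2492]), 'tool_rot': array([-3.0964, -0.5199,  0.0001]), 'contact_force': array([-0.2056,  0.9809,  0.1764]), 'wrist_torque': array([-0.0168,  0.0062, -0.0062]), 'grip_force': 0.0, 'opening': 0.08542786234309466}
```

View pics/scene0.png

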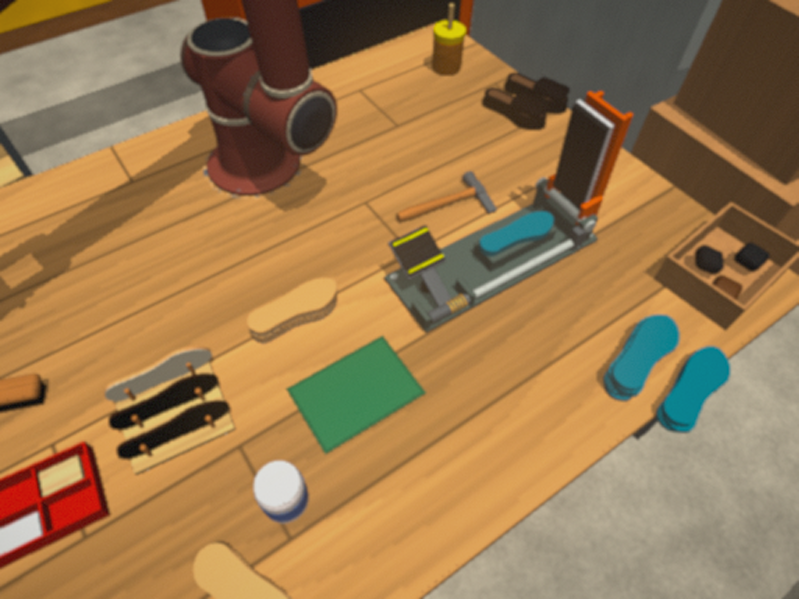

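View pics/side0.png

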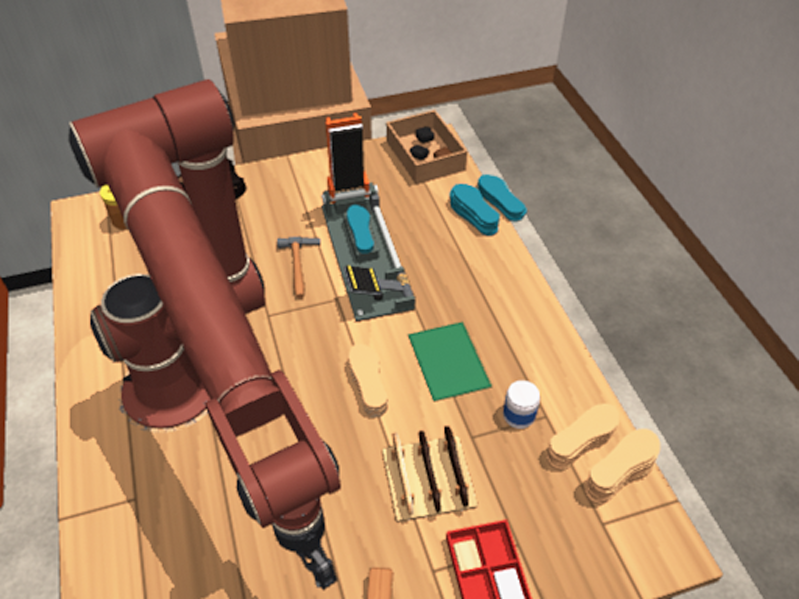

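The scene view shows the pile at (292,310), the tan footbed in the robot-side slot with its grey face at (160,372), the mat at (357,395), the form at (517,235) and the tread at (418,250). In the side view the pile is at (368,380) and the tan slot at (400,470). Next I measure these.

```bash
cat > m.py <<'E'
from h import *
import pickle
np.set_printoptions(precision=4,suppress=True)
S=1.56
c={n:pickle.load(open(n+'0.pkl','rb')) for n in('scene','side')}
def mask(c,lo,hi,box=None):
    h=cv2.cvtColor(c['img'],cv2.COLOR_RGB2HSV); m=cv2.inRange(h,lo,hi)
    if box is not None:
        b=np.array(box)/S; k=np.zeros_like(m); k[int(b[1]):int(b[3]),int(b[0]):int(b[2])]=255; m&=k
    n,l,s,_=cv2.connectedComponentsWithStats(m)
    i=1+np.argmax(s[1:,4]); return (l==i).astype(np.uint8)
def cnt(m): return max(cv2.findContours(m,0,cv2.CHAIN_APPROX_NONE)[0],key=cv2.contourArea)[:,0].astype(float)
def ext(c,m,z):
    P=np.array([onz(c,p,z)[:2] for p in cnt(m)])
    D=np.linalg.norm(P[:,None]-P[None],axis=2); i,j=np.unravel_index(D.argmax(),D.shape)
    return P,P[i],P[j],D.max()
E
python3 - <<'E'
from m import *
for n,bm,bf in(('scene',(270,320,440,470),(460,190,570,270)),('side',(400,310,500,410),(330,190,390,270))):
    m=mask(c[n],(45,80,50),(80,255,255),bm);P=np.array([onz(c[n],p,.002)[:2] for p in cnt(m)],np.float32)
    print(n,'mat',cv2.minAreaRect(P))
    m=mask(c[n],(85,100,80),(100,255,255),bf);_,a,b,d=ext(c[n],m,.06);print('form',a,b,d)
    h=cv2.cvtColor(c[n]['img'],cv2.COLOR_RGB2HSV)
    for p in {'scene':[(292,295),(320,290),(300,318),(230,250),(340,325)],'side':[(365,365),(375,395),(345,420),(400,460),(590,430)]}[n]: print(p,h[int(p[1]/S),int(p[0]/S)])
    y=mask(c[n],(25,180,150),(33,255,255),(380,220,450,280) if n=='scene' else (340,255,390,300))
    print('yellow',y.sum(),cnt(y).mean(0)*S)
    print('pile px z.04',{p:onz(c[n],np.array(p)/S,.04) for p in ({'scene':[(336,282),(250,315)],'side':[(360,347),(376,405)]}[n])})
cs=c['scene'];sd=c['side']
for nm,p,q in(('heel?',(108,390),(404,505)),('toe',(210,353),(395,436)),('corner pile',(0,0),(0,0))):
    print(nm,two(cs,np.array(p)/S,sd,np.array(q)/S),onz(cs,np.array(p)/S,.05),onz(sd,np.array(q)/S,.05))
print(onz(sd,np.array((590,430))/S,.04),onz(sd,np.array((368,610))/S,.0))
for nm,p,q in(('dowel near top L',(128,390),(413,495)),):
    pass
def crop(cc,b,f):
    b=(np.array(b)/S).astype(int); return cv2.resize(cc['img'][b[1]:b[3],b[0]:b[2],::-1],f,interpolation=cv2.INTER_CUBIC)
a=crop(cs,(90,270,350,480),(400,323));b=crop(sd,(330,330,490,530),(400,500))
d=crop(cs,(380,160,640,340),(400,277));e=crop(sd,(310,170,430,330),(400,533)) 
im=np.zeros((600,800,3),np.uint8);im[:323,:400]=a;im[323:,:400]=d;im[:300,400:]=cv2.resize(b,(400,300)) ;im[300:,400:]=cv2.resize(e,(400,300)); cv2.imwrite('pics/crop1.png',im)
E
```

```text
scene mat ((0.626401424407959, -0.11757221072912216), (0.19609719514846802, 0.13645663857460022), 88.8957290649414)
form [0.5302 0.2329] [0.5382 0.4054] 0.1727397828056194
(292, 295) [ 18 145 227]
(320, 290) [ 18 144 227]
(300, 318) [ 16 133 148]
(230, 250) [ 16 157 192]
(340, 325) [ 17 153 226]
yellow 54 [409.8987 236.288 ]
pile px z.04 {(336, 282): array([ 0.4324, -0.0351,  0.04  ]), (250, 315): array([ 0.4084, -0.2025,  0.04  ])}
side mat ((0.6286160349845886, -0.11678528785705566), (0.19807538390159607, 0.13776075839996338), 88.86405944824219)
form [0.5413 0.4073] [0.5301 0.2312] 0.176413483686517
(365, 365) [ 20 105 249]
(375, 395) [ 20 107 249]
(345, 420) [ 14 131 214]
(400, 460) [ 20 101 242]
(590, 430) [ 20 105 248]Traceback (most recent call last):
  File "<stdin>", line 8, in <module>
  File "m.py", line 11, in mask
    i=1+np.argmax(s[1:,4]); return (l==i).astype(np.uint8)
        ~~~~~~~~~^^^^^^^^^
    return _wrapfunc(a, 'argmax', axis=axis, out=out, **kwds)
    return bound(*args, **kwds)
ValueError: attempt to get argmax of an empty sequence
```

```bash
python3 - <<'E'
from m import *
cs=c['scene'];sd=c['side']
for n,p in(('scene',(336,282)),('scene',(250,315)),('side',(360,347)),('side',(376,410))): print('pile',n,onz(c[n],np.array(p)/S,.04)[:2])
for nm,p,q in(('heel',(108,390),(404,505)),('toe',(210,353),(395,436))):
    print(nm,two(cs,np.array(p)/S,sd,np.array(q)/S),onz(cs,np.array(p)/S,.05),onz(sd,np.array(q)/S,.05))
m=mask(sd,(17,60,230),(24,118,255),(335,335,395,420));_,a,b,d=ext(sd,m,.04);print('pile side',a,b,d,m.sum())
m=mask(sd,(17,60,230),(24,118,255),(540,395,625,470));_,a,b,d=ext(sd,m,.04);print('other pile',a,b,d)
def crop(cc,b,f):
    b=(np.array(b)/S).astype(int); return cv2.resize(cc['img'][b[1]:b[3],b[0]:b[2],::-1],f,interpolation=cv2.INTER_CUBIC)
im=np.zeros((600,800,3),np.uint8)
im[:300,:400]=crop(cs,(90,320,250,480),(400,300));im[300:,:400]=crop(cs,(380,170,620,340),(400,300))
im[:300,400:]=crop(sd,(370,410,490,530),(400,300));im[300:,400:]=crop(sd,(310,170,430,330),(400,300)); cv2.imwrite('pics/crop1.png',im)
E
```

```text
pile scene [ 0.4324 -0.0351]
pile scene [ 0.4084 -0.2025]
pile side [ 0.4372 -0.0497]
pile side [ 0.4237 -0.2249]
heel (array([ 0.4141, -0.4598,  0.0485]), np.float64(0.007112807182900928)) [ 0.4179 -0.4621  0.05  ] [ 0.412  -0.4573  0.05  ]
toe (array([ 0.4424, -0.2966,  0.04  ]), np.float64(0.0040614548934053704)) [ 0.4477 -0.2952  0.05  ] [ 0.4415 -0.3044  0.05  ]
pile side [ 0.4312 -0.0071] [ 0.4527 -0.2554] 0.2492197070624091 1083
other pile [ 0.7472 -0.4319] [ 0.92   -0.3408] 0.19536560563958308
```

View pics/crop1.png

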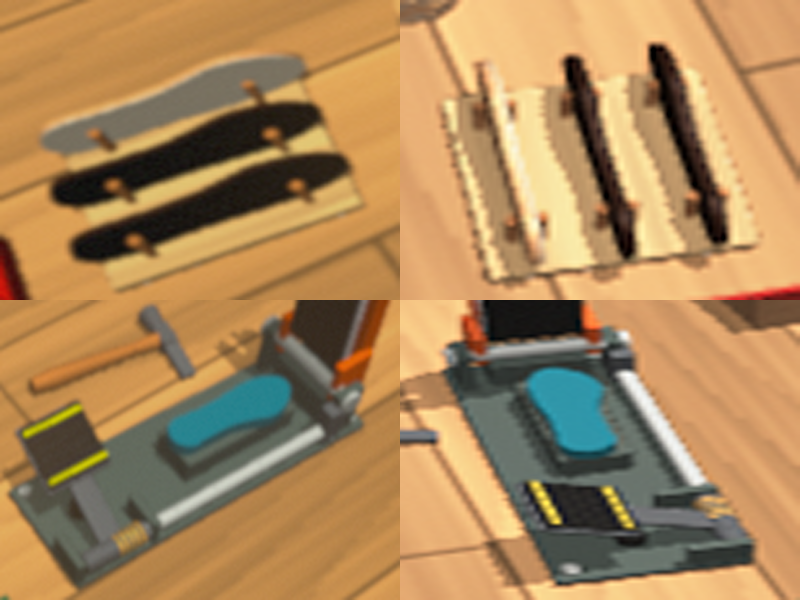

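The crops show that the tread is at about (65,445) in the lower left panel, and that the tan footbed in the robot-side slot has its toe to +y. I'll move over the rack for a close look.

Request:
{"api": "servo_tool", "payload": {
  "increments": [
    [[4,21,-9.5,-5,-30],[4,21,-9.5,-5,-30],[4,21,-9.5,-5,-30],[4,21,-9.5,-5,-30],[4,21,-9.5,-5,-30]]
  ]
}}

```text
t: 0.65
tool_pos: [0.3733, -0.4302, 0.3009]
tool_rot: [2.856, 1.308, 0.001]
contact_force: [0.1, -1.0, -0.4]
opening: 0.0398
grip_force: 0.0
```

Request:
{"api": "servo_tool", "payload": {
  "increments": [
    [[4,7.8,0.8,0,-31],[4,7.8,0.8,0,-31],[4,7.8,0.8,0,-31],[4,7.8,0.8,0,-31],[4,7.8,0.8,0,-31]]
  ]
}}

```text
t: 1.15
tool_pos: [0.4289, -0.3781, 0.2999]
tool_rot: [-2.404, -2.021, 0.0]
contact_force: [0.2, -0.1, -0.1]
opening: 0.0398
grip_force: 0.0
```

```bash
cat >> m.py <<'E'
def to(pos,yaw,ref=None):
    """print shift cm in tool axes, turn deg to bring the TCP to pos with tool x at world angle yaw (deg)"""
    o=ctrl.get_obs();T=R.from_rotvec(o['tool_rot']).as_matrix()
    d=T.T@(np.array(pos)-o['tool_pos'])*100
    y0=np.degrees(np.arctan2(T[1,0],T[0,0])); dy=(yaw-y0+180)%360-180
    print('at',o['tool_pos'],'yaw',round(y0,2),'t',o['t'],'-> shift',d.round(2),'turn',round(-dy,2))
E
python3 - <<'E'
from m import *
cs,sd=c['scene'],c['side']
print('tread',two(cs,np.array((419,252))/S,sd,np.array((365.5,280))/S))
c=grab('wrist');pickle.dump(c,open('w1.pkl','wb'));save(c,'w1.png',1.56);to((.428,-.378,.3),80); print(c['obs']['contact_force'])
E
```

```text
tread (array([0.4954, 0.1084, 0.0885]), np.float64(0.006547456927620434))
at [ 0.4288 -0.3784  0.2999] yaw 79.98 t 1.2 -> shift [ 0.02 -0.08 -0.01] turn -0.02
[ 0.2022 -0.0763 -0.0731]
```

View pics/w1.png

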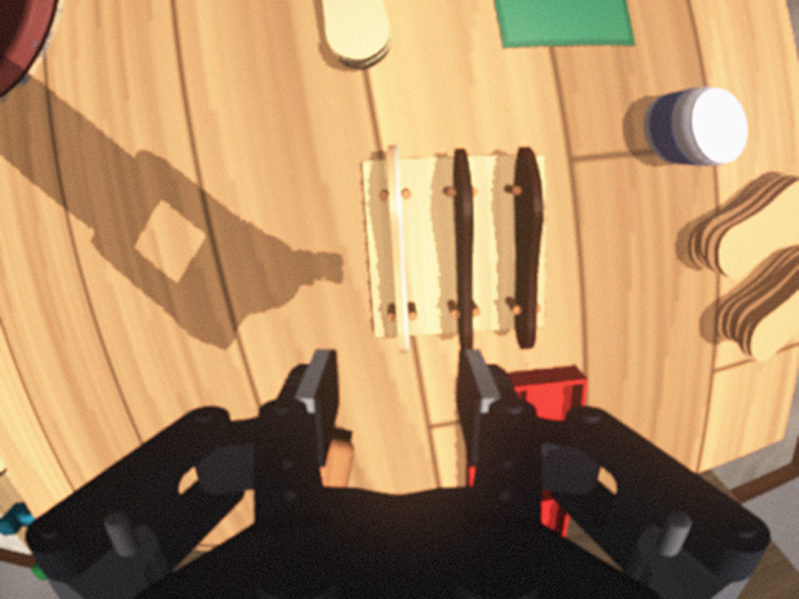

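The wrist view shows the tan footbed's upper edge running from (393,148) to (405,350), with dowel tops at (384,195), (407,193), (392,310) and (414,312). The near pile's end is at (357,45).

```bash
python3 - <<'E'
from m import *
w=pickle.load(open('w1.pkl','rb'))
f=lambda p,z:onz(w,np.array(p)/S,z)[:2]
d=[f(p,.046) for p in((384,195),(407,193),(392,310),(414,312))]
print('dowel mids',(d[0]+d[1])/2,(d[2]+d[3])/2,'len',np.linalg.norm((d[0]+d[1]-d[2]-d[3])/2), d)
print('ends z.04',f((393,148),.04),f((405,350),.04))
# tan edge centre along rows, waist edge z .064
h=cv2.cvtColor(w['img'],cv2.COLOR_RGB2HSV)
for r in range(130,215,8):
    row=w['img'][r,240:275].astype(int); print(r,240+np.argsort(-row.sum(1))[:4],row.sum(1).max())
for q in((361,160),(545,155),(375,335),(545,328)): print('board',f(q,.012))
E
```

```text
dowel mids [ 0.4359 -0.3325] [ 0.4251 -0.4314] len 0.09950442258776232 [array([ 0.4266, -0.3317]), array([ 0.4452, -0.3333]), array([ 0.416 , -0.4289]), array([ 0.4343, -0.4339])]
ends z.04 [ 0.4404 -0.295 ] [ 0.4205 -0.4698]
130 [255 256 254 257] 749
138 [256 255 257 254] 739
146 [256 257 271 272] 713
154 [257 258 274 273] 722
162 [257 258 274 273] 706
170 [258 257 273 272] 723
178 [258 259 272 257] 739
186 [258 259 272 266] 732
194 [259 258 274 273] 741
202 [259 260 258 273] 736
210 [260 259 261 274] 742
board [ 0.4108 -0.2992]
board [ 0.5754 -0.3194]
board [ 0.3935 -0.4613]
board [ 0.5577 -0.484 ]
```

```bash
python3 - <<'E'
from m import *
w=pickle.load(open('w1.pkl','rb'))
for r,cc in((154,257.5),(170,258),(186,258.5)): print(onz(w,(cc,r),.064))
to((.4288,-.3955,.12),83.6)
E
```

```text
[ 0.4347 -0.3681  0.064 ]
[ 0.4319 -0.388   0.064 ]
[ 0.4291 -0.4084  0.064 ]
at [ 0.4288 -0.3784  0.2999] yaw 79.98 t 1.2 -> shift [-1.69  0.31 17.99] turn -3.62
```

Request:
{"api": "servo_tool", "payload": {
  "increments": [
    [[4,-1.7,0.4,18,-3.6],[4,-1.7,0.4,18,-3.6],[4,-1.7,0.4,18,-3.6],[4,-1.7,0.4,18,-3.6],[4,-1.7,0.4,18,-3.6]]
  ]
}}

```text
t: 1.7
tool_pos: [0.4266, -0.3933, 0.1139]
tool_rot: [-2.335, -2.084, -0.001]
contact_force: [-1.3, 1.0, -0.4]
opening: 0.0398
grip_force: 0.0
```

Request:
{"api": "servo_tool", "payload": {
  "increments": [
    [[4,0,0,3.7,0],[4,0,0,7.4,0],[4,0,0,7.4,0],[4,0,0,7.4,0],[4,0,0,7.4,0]]
  ]
}}

```text
t: 2.2
tool_pos: [0.4313, -0.3979, 0.0499]
tool_rot: [2.337, 2.091, -0.0]
contact_force: [0.3, -0.8, 0.5]
opening: 0.0402
grip_force: 0.0
```

Request:
{"api": "servo_tool", "payload": {
  "increments": [
    [[0,0,0,0,0],[0,0,0,0,0],[0,0,0,0,0],[0,0,0,0,0],[0,0,0,0,0]]
  ],
  "newtons": 30
}}

```text
t: 2.7
tool_pos: [0.4285, -0.3969, 0.0484]
tool_rot: [-2.34, -2.094, 0.005]
contact_force: [-8.7, 1.4, 9.7]
opening: 0.0077
grip_force: 33.0
```

Request:
{"api": "servo_tool", "payload": {
  "increments": [
    [[0,0,0,-3,0],[0,0,0,-7,0],[0,0,0,-11,0],[0,0,0,-13,0],[0,0,0,-13,0]]
  ]
}}

```text
t: 3.2
tool_pos: [0.4315, -0.398, 0.1816]
tool_rot: [2.334, 2.089, -0.0]
contact_force: [0.0, 0.3, -0.1]
opening: 0.0073
grip_force: 31.4
```

Request:
{"api": "servo_tool", "payload": {
  "increments": [
    [[0,4,2,0,0],[0,8,4,0,0],[0,12,6,0,0],[0,16,8,0,-2],[0,20,10,0,-5.4]]
  ]
}}

```text
t: 3.7
tool_pos: [0.5509, -0.2062, 0.1741]
tool_rot: [-2.236, -2.203, 0.002]
contact_force: [0.2, -0.9, -1.6]
opening: 0.0077
grip_force: 31.4
```

Request:
{"api": "servo_tool", "payload": {
  "increments": [
    [[0,4,2,0,0],[0,7.8,3,0,0],[0,7.8,3,0,0],[0,7.8,3,0,0],[0,7.8,3,0,0]]
  ]
}}

```text
t: 4.2
tool_pos: [0.5817, -0.1314, 0.1751]
tool_rot: [-2.239, -2.201, 0.002]
contact_force: [-0.3, 0.0, -1.1]
opening: 0.0079
grip_force: 31.3
```

```bash
python3 - <<'E'
from m import *
to((.598,-.130,.060),89);print(ctrl.get_obs()['contact_force'],ctrl.get_obs()['opening'])
c=grab('wrist');pickle.dump(c,open('w2.pkl','wb'));save(c,'w2.png',1.56)
E
```

```text
at [ 0.5817 -0.1314  0.1751] yaw 89.02 t 4.2 -> shift [ 0.17  1.65 11.51] turn 0.02
[-0.3077  0.0147 -1.0562] 0.007866770912335265
```

View pics/w2.png

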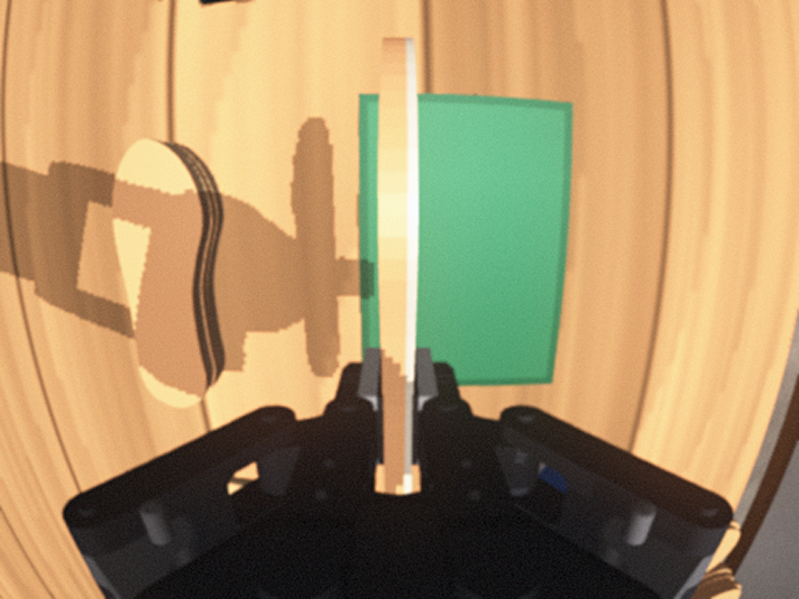

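The footbed is held level at (400,250) over the mat, whose corners are (360,95) and (570,103). The pile is at (165,270), wider at the far end. Lowering now.

Request:
{"api": "servo_tool", "payload": {
  "increments": [
    [[0,0.2,1.6,5,0],[0,0.2,1.6,10,0],[0,0.2,1.6,13,0],[0,0.2,1.6,13,0],[0,0.2,1.6,13,0]]
  ]
}}

```text
t: 4.75
tool_pos: [0.5983, -0.1301, 0.0467]
tool_rot: [-2.241, -2.201, 0.001]
contact_force: [-0.1, -0.9, -1.0]
opening: 0.0075
grip_force: 31.9
```

Request:
{"api": "servo_tool", "payload": {
  "increments": [
    [[0,0,0,0.2,0],[0,0,0,0.4,0],[0,0,0,0.6,0],[0,0,0,0.7,0],[0,0,0,0.7,0]]
  ]
}}

```text
t: 5.25
tool_pos: [0.5985, -0.129, 0.0394]
tool_rot: [2.239, 2.203, 0.0]
contact_force: [0.5, 0.6, -0.6]
opening: 0.0077
grip_force: 31.9
```

Request:
{"api": "servo_tool", "payload": {
  "increments": [
    [[0,0,0,0.15,0],[0,0,0,0.2,0],[0,0,0,0.2,0],[2,0,0,0.2,0],[3,0,0.6,0.2,0]]
  ]
}}

```text
t: 5.75
tool_pos: [0.6041, -0.129, 0.0368]
tool_rot: [-2.239, -2.203, 0.0]
contact_force: [-0.6, -0.0, 0.1]
opening: 0.0293
grip_force: 0.0
```

Request:
{"api": "servo_tool", "payload": {
  "increments": [
    [[5,0,0.8,-0.6,0],[7,0,1.6,-1.2,0],[8.5,0,2.4,-1.2,0],[8.5,0,3.2,-1.2,0],[8.5,0,3.7,-1.2,0]]
  ]
}}

```text
t: 6.25
tool_pos: [0.6424, -0.1298, 0.0493]
tool_rot: [2.239, 2.203, 0.0]
contact_force: [-0.6, 0.7, -0.7]
opening: 0.0852
grip_force: 0.0
```

```bash
python3 - <<'E'
from m import *
print(ctrl.get_obs()['contact_force'])
c=grab('wrist');pickle.dump(c,open('w3.pkl','wb'));save(c,'w3.png',1.56)
E
```

```text
[-0.5907  0.673  -0.7317]
```

View pics/w3.png

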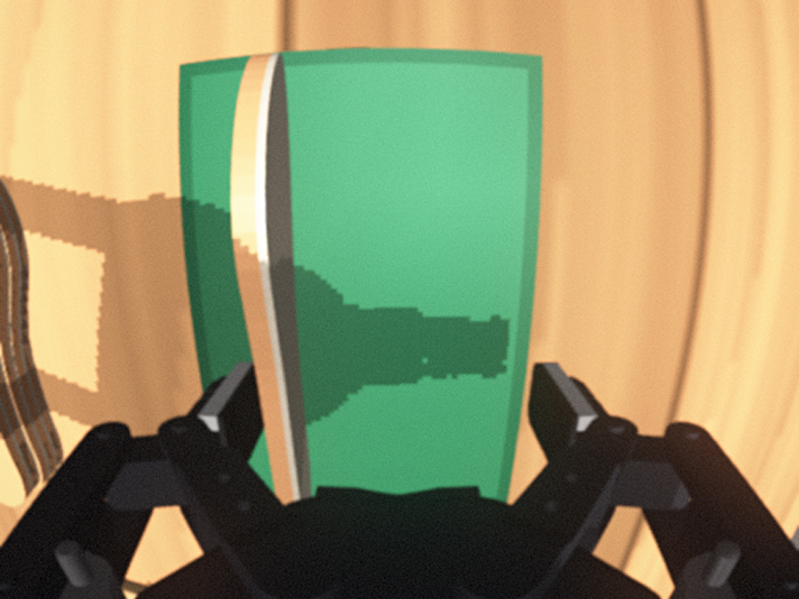

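It's still standing at (265,270), close to the tan-side finger. I'll keep pushing.

Request:
{"api": "servo_tool", "payload": {
  "increments": [
    [[8.5,0,0.5,0,0],[8.5,0,1.0,0,0],[8.5,0,1.5,0,0],[8.5,0,2.0,0,0],[8.5,0,2.0,0,0]]
  ]
}}

```text
t: 6.8
tool_pos: [0.6622, -0.1301, 0.0495]
tool_rot: [2.239, 2.203, 0.0]
contact_force: [-0.1, 0.3, -0.8]
opening: 0.0851
grip_force: 0.0
```

Request:
{"api": "servo_tool", "payload": {
  "increments": [
    [[8.5,0,0,0,0],[8.5,0,0,0,0],[8.5,0,0,0,0],[8.5,0,0,-2,0],[8.5,0,0,-6,0]]
  ]
}}

```text
t: 7.3
tool_pos: [0.6583, -0.1292, 0.1052]
tool_rot: [-2.234, -2.197, 0.007]
contact_force: [0.3, -0.2, -0.5]
opening: 0.085
grip_force: 0.0
```

```bash
python3 - <<'E'
from m import *
print(ctrl.get_obs()['contact_force'],ctrl.get_obs()['tool_pos'])
c=grab('wrist');pickle.dump(c,open('w4.pkl','wb'));save(c,'w4.png',1.56)
E
```

```text
[ 0.3325 -0.202  -0.515 ] [ 0.6583 -0.1292  0.1052]
```

View pics/w4.png

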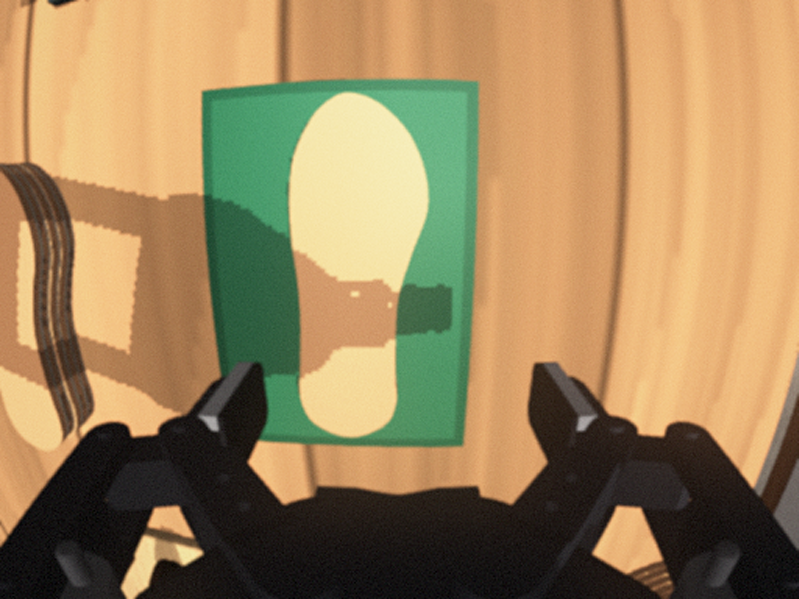

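The footbed lies tan side up on the mat, toe at (348,92) and heel at (352,437). Measuring its pose.

```bash
cat >> m.py <<'E'
def bed(P,hint):
    """outline points (world xy), approx x dir in deg -> origin, yaw from the straight waist sides and the ends"""
    yaw=hint
    for _ in range(4):
        u=np.array([np.cos(np.radians(yaw)),np.sin(np.radians(yaw))]);v=np.array([-u[1],u[0]])
        a,b=P@u,P@v; o=np.array([(a.max()+a.min())/2,np.median(b)])
        s=(a-o[0]>-.045)&(a-o[0]<.005)
        L=s&(b>o[1]);Rr=s&(b<o[1])
        l=np.polyfit(a[L],b[L],1);r=np.polyfit(a[Rr],b[Rr],1); yaw+=np.degrees(np.arctan((l[0]+r[0])/2))
    mid=(np.polyval(l,o[0]-.02)+np.polyval(r,o[0]-.02))/2
    print('origin',o[0]*u+mid*v,'yaw',yaw,'len',np.ptp(a),'waist w',np.polyval(l,o[0]-.02)-np.polyval(r,o[0]-.02),'slopes',l[0],r[0],'maxw',np.ptp(b),'ball y',b.max()-mid,b.min()-mid)
    return o[0]*u+mid*v,yaw
E
python3 - <<'E'
from m import *
w=pickle.load(open('w4.pkl','rb'))
h=cv2.cvtColor(w['img'],cv2.COLOR_RGB2HSV)
g=cv2.inRange(h,(45,60,20),(95,255,255)); g[int(445/S):]=0
k=max(cv2.findContours(g,0,cv2.CHAIN_APPROX_NONE)[0],key=cv2.contourArea);f=np.zeros_like(g);cv2.fillPoly(f,[k],255)
m=cv2.morphologyEx(f&~g,cv2.MORPH_OPEN,np.ones((3,3)))
n,l,s,_=cv2.connectedComponentsWithStats(m);i=1+np.argmax(s[1:,4]);m=(l==i).astype(np.uint8);print(s[i])
P=np.array([onz(w,p,.010)[:2] for p in cnt(m)])
o,y=bed(P,90)
u=np.array([np.cos(np.radians(y)),np.sin(np.radians(y))])
to((*(o-.015*u),.06),y)
E
```

```text
[  185    59    90   222 15022]
origin [ 0.6342 -0.1149] yaw 86.22369179545859 len 0.1812497894497357 waist w 0.05010302372331232 slopes 0.035418355482250134 -0.0354183520087893 maxw 0.06687363837546023 ball y 0.03023436082727682 -0.03663927754818341
at [ 0.664  -0.1308  0.1165] yaw 89.07 t 7.35 -> shift [ 0.06 -3.12  5.63] turn 2.85
```

```bash
cat > b.py <<'E'
from m import *
w=pickle.load(open('w4.pkl','rb'))
h=cv2.cvtColor(w['img'],cv2.COLOR_RGB2HSV)
g=cv2.inRange(h,(45,60,20),(95,255,255)); g[int(445/S):]=0
k=max(cv2.findContours(g,0,cv2.CHAIN_APPROX_NONE)[0],key=cv2.contourArea);f=np.zeros_like(g);cv2.fillPoly(f,[k],255)
m=cv2.morphologyEx(f&~g,cv2.MORPH_OPEN,np.ones((3,3)))
n,l,s,_=cv2.connectedComponentsWithStats(m);i=1+np.argmax(s[1:,4]);m=(l==i).astype(np.uint8)
P=np.array([onz(w,p,.010)[:2] for p in cnt(m)])
def prof(P,y,o):
    u=np.array([np.cos(np.radians(y)),np.sin(np.radians(y))]);v=np.array([-u[1],u[0]]);Q=P-o;a,b=Q@u,Q@v
    print('yaw',y,'ends',a.max(),b[a.argmax()],a.min(),b[a.argmin()])
    for x in np.arange(-.08,.081,.01):
        q=b[abs(a-x)<.0025]; print(round(x,2),round(q.max()*1e3,1),round(q.min()*1e3,1),end=' | ')
    print()
E
python3 - <<'E'
from b import *
prof(P,89,np.array([.6342,-.1149]))
E
```

```text
yaw 89 ends 0.09073087647149206 0.0012604118585155433 -0.09036485101478049 0.006900166857265579
-0.08 25.5 -20.3 | -0.07 28.3 -23.7 | -0.06 29.4 -23.7 | -0.05 27.7 -22.9 | -0.04 26.9 -22.9 | -0.03 26.2 -22.9 | -0.02 25.6 -23.7 | -0.01 25.8 -25.2 | -0.0 26.6 -26.7 | 0.01 27.7 -30.4 | 0.02 28.2 -34.0 | 0.03 28.6 -37.7 | 0.04 28.2 -38.3 | 0.05 27.9 -37.5 | 0.06 26.2 -35.2 | 0.07 23.0 -30.8 | 0.08 17.6 -23.6 |
```

Request:
{"api": "servo_tool", "payload": {
  "increments": [
    [[8.5,-0.5,-3.2,3,1.7],[8.5,-0.5,-3.2,6.6,1.7],[6.2,-0.5,-3.2,6.6,1.7],[6.2,-0.5,-3.2,6.6,1.7],[6.2,-0.5,-3.2,6.6,1.7]]
  ]
}}

```text
t: 7.85
tool_pos: [0.6314, -0.1351, 0.0457]
tool_rot: [2.269, 2.168, 0.003]
contact_force: [0.3, -0.3, 1.0]
opening: 0.0619
grip_force: 0.0
```

Request:
{"api": "servo_tool", "payload": {
  "increments": [
    [[6.2,0,0,1,0],[6.2,0,0,2,0],[6.2,0,0,2.4,0],[6.2,0,0,2.6,0],[6.2,0,0,2.6,0]]
  ]
}}

```text
t: 8.35
tool_pos: [0.6291, -0.1344, 0.0167]
tool_rot: [-2.271, -2.169, 0.001]
contact_force: [-0.9, -0.0, -0.4]
opening: 0.0622
grip_force: 0.0
```

```bash
python3 - <<'E'
from m import *
to((.6324,-.135,.02),87.4);print(ctrl.get_obs()['contact_force'],ctrl.get_obs()['opening'])
E
```

```text
at [ 0.6291 -0.1344  0.0167] yaw 87.37 t 8.35 -> shift [-0.04  0.33 -0.33] turn -0.03
[-0.9372 -0.0148 -0.3657] 0.06216999432999588
```

Request:
{"api": "servo_tool", "payload": {
  "increments": [
    [[6.2,0,0.3,-0.1,0],[5.6,0,0.3,-0.1,0],[4,0,0.3,-0.1,0],[4,0,0.3,-0.1,0],[4,0,0.3,-0.1,0]]
  ],
  "newtons": 35
}}

```text
t: 8.85
tool_pos: [0.6333, -0.1349, 0.0193]
tool_rot: [2.271, 2.169, 0.002]
contact_force: [1.2, -0.1, 3.8]
opening: 0.0468
grip_force: 36.7
```

Request:
{"api": "servo_tool", "payload": {
  "increments": [
    [[4,0,0,0,0],[4,0,0,-0.1,0],[4,0,0,-2,0],[4,0,0,-5,0],[4,0,0,-8,0]]
  ]
}}

```text
t: 9.35
tool_pos: [0.6306, -0.1342, 0.0969]
tool_rot: [-2.269, -2.167, 0.004]
contact_force: [0.1, 0.3, -0.5]
opening: 0.047
grip_force: 36.3
```

Request:
{"api": "servo_tool", "payload": {
  "increments": [
    [[4,0,0,-4,0],[4,0,0,-8,0],[4,0,0,-8,0],[4,0,0,-8,0],[4,0,0,-8,0]]
  ]
}}

```text
t: 9.85
tool_pos: [0.6309, -0.1342, 0.1755]
tool_rot: [-2.269, -2.167, 0.004]
contact_force: [-0.7, 0.1, -1.8]
opening: 0.0467
grip_force: 36.3
```

```bash
python3 - <<'E'
from m import *
to((.535,.3,.18),86.5);print(ctrl.get_obs()['contact_force'],ctrl.get_obs()['opening'])
c=grab('wrist');pickle.dump(c,open('w5.pkl','wb'));save(c,'w5.png',1.56)
E
```

```text
at [ 0.6309 -0.1342  0.1755] yaw 87.36 t 9.85 -> shift [ 42.94 -11.58  -0.34] turn 0.86
[-0.7094  0.0633 -1.7523] 0.0466876844159354
```

View pics/w5.png

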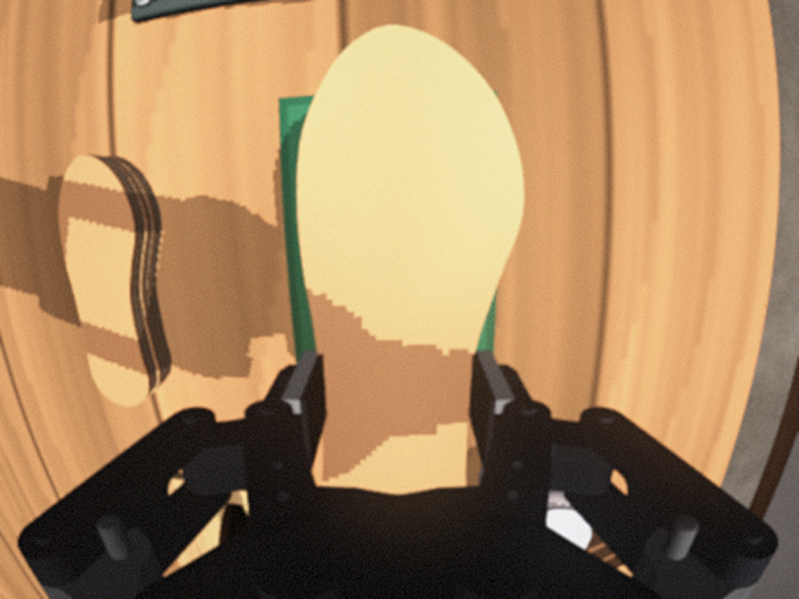

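The footbed is held across its waist, toe at (398,25). Moving alongside the press to see the form.

Request:
{"api": "servo_tool", "payload": {
  "increments": [
    [[4,4,0,-3,0],[4,8,0,-7.5,0],[4,12,0,-7.5,0],[4,16,0,-7.5,0],[4,20.5,0,-7.5,0]]
  ]
}}

```text
t: 10.4
tool_pos: [0.6411, 0.0713, 0.2515]
tool_rot: [-2.271, -2.168, 0.003]
contact_force: [0.6, 0.5, -1.3]
opening: 0.0467
grip_force: 36.4
```

Request:
{"api": "servo_tool", "payload": {
  "increments": [
    [[4,4.5,0,0,0],[4,9,0,0,0],[4,13.5,0,0,0],[4,17,0,0,0],[4,20,0,0,0]]
  ]
}}

```text
t: 10.9
tool_pos: [0.6498, 0.2718, 0.2501]
tool_rot: [-2.269, -2.17, 0.007]
contact_force: [0.5, 0.4, -0.9]
opening: 0.0468
grip_force: 36.4
```

Request:
{"api": "servo_tool", "payload": {
  "increments": [
    [[4,0,0,0,0],[4,0,0,0,0],[4,0,0,0,0],[4,0,0,0,0],[4,0,0,0,0]]
  ]
}}

```text
t: 11.4
tool_pos: [0.6512, 0.2687, 0.2532]
tool_rot: [-2.273, -2.168, 0.0]
contact_force: [0.2, 0.4, -1.4]
opening: 0.0468
grip_force: 36.5
```

```bash
python3 - <<'E'
from b import *
to((.535,.3,.18),86.5)
c0=c;w5=pickle.load(open('w5.pkl','rb'))
o,d=ray(w5,np.array((398,25))/S);T=R.from_rotvec(w5['obs']['tool_rot']).as_matrix()
o=T.T@(o-w5['obs']['tool_pos']);d=T.T@d;print('toe in tool',(o+d*(.0093-o[2])/d[2]))
for n,bf in(('scene',(460,190,570,270)),('side',(330,190,390,270))):
    m=mask(c0[n],(85,100,60),(100,255,255),bf);P=np.array([onz(c0[n],p,.06)[:2] for p in cnt(m)])
    prof(P,86.9,np.array((.535,.3192)))
c=grab('wrist');pickle.dump(c,open('w6.pkl','wb'));save(c,'w6.png',1.56)
m=mask(c,(85,80,40),(100,255,255));print(m.sum());P=np.array([onz(c,p,.06)[:2] for p in cnt(m)]);prof(P,86.9,np.array((.535,.3192)))
E
```

```text
at [0.6512 0.2687 0.2532] yaw 87.28 t 11.4 -> shift [  2.57 -11.75   7.33] turn 0.78
toe in tool [0.1104 0.0008 0.0093]
yaw 86.9 ends 0.08627922008665478 0.0014886941465852462 -0.08645540336521182 0.00015361936425101482
-0.08 9.8 -23.3 | -0.07 17.9 -24.9 | -0.06 21.3 -24.9 | -0.05 19.8 -23.3 | -0.04 19.9 -24.9 | -0.03 18.4 -24.8 | -0.02 16.9 -24.8 | -0.01 18.7 -26.4 | -0.0 18.8 -29.6 | 0.01 18.9 -31.2 | 0.02 20.7 -35.9 | 0.03 20.8 -39.1 | 0.04 20.9 -39.1 | 0.05 19.4 -36.0 | 0.06 17.9 -31.2 | 0.07 16.3 -24.8 | 0.08 11.4 -18.3 | 
yaw 86.9 ends 0.08830001482827152 -0.0014855517998101754 -0.09993306611468482 -0.0011502640060976478
-0.08 18.0 -17.6 | -0.07 16.8 -24.0 | -0.06 18.2 -26.6 | -0.05 15.8 15.8 | -0.04 18.4 -22.8 | -0.03 16.0 -21.5 | -0.02 17.4 -24.1 | -0.01 -25.4 -25.4 | -0.0 17.6 -28.1 | 0.01 19.1 -30.8 | 0.02 17.8 17.8 | 0.03 19.3 -34.8 | 0.04 -37.5 -37.5 | 0.05 19.5 19.5 | 0.06 17.0 -33.7 | 0.07 10.4 -31.0 | 0.08 9.2 9.2 | 
10686
yaw 86.9 ends 0.14165600898801495 -0.36940050409725445 -0.05292367910766989 -0.3366991820009236Traceback (most recent call last):
  File "<stdin>", line 10, in <module>
  File "b.py", line 13, in prof
    q=b[abs(a-x)<.0025]; print(round(x,2),round(q.max()*1e3,1),round(q.min()*1e3,1),end=' | ')
                                                ~~~~~^^
    return umr_maximum(a, axis, None, out, keepdims, initial, where)
ValueError: zero-size array to reduction operation maximum which has no identity
```

View pics/w6.png

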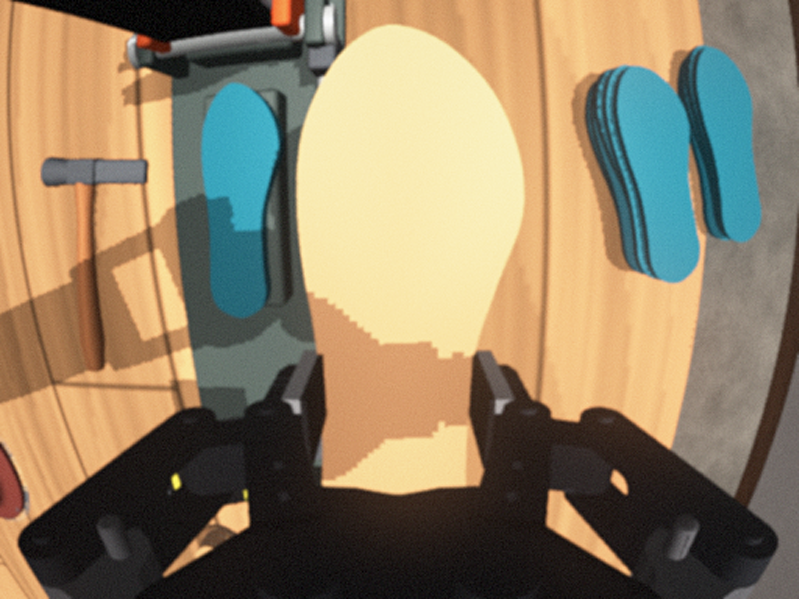

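The form is in clear view, from (235,83) to (238,317). Measuring it here.

```bash
python3 - <<'E'
from b import *
c=pickle.load(open('w6.pkl','rb'))
m=mask(c,(85,80,20),(105,255,255),(190,75,290,325));print(m.sum());P=np.array([onz(c,p,.06)[:2] for p in cnt(m)])
prof(P,86.9,np.array((.535,.3192)))
E
```

```text
5977
yaw 86.9 ends 0.08808842924651566 0.0006961812603798011 -0.08393537980372681 0.003324345212676298
-0.08 14.3 -15.9 | -0.07 19.9 -24.1 | -0.06 20.4 -25.9 | -0.05 20.7 -25.4 | -0.04 19.7 -24.8 | -0.03 18.9 -25.3 | -0.02 18.1 -25.8 | -0.01 18.7 -26.2 | -0.0 19.2 -27.7 | 0.01 20.1 -30.3 | 0.02 20.9 -34.0 | 0.03 21.8 -38.6 | 0.04 21.5 -39.8 | 0.05 21.3 -39.9 | 0.06 20.0 -36.5 | 0.07 17.5 -29.7 | 0.08 11.4 -21.7 |
```

```bash
python3 - <<'E'
from b import *
to((.5373,.3005,.125),86.2)
E
```

```text
at [0.6512 0.2689 0.2534] yaw 87.29 t 11.45 -> shift [  2.62 -11.53  12.84] turn 1.09
```

Request:
{"api": "servo_tool", "payload": {
  "increments": [
    [[4,1.3,-4,2,1.1],[4,2.6,-8,4,1.1],[4,2.6,-11.5,6,1.1],[4,2.6,-11.5,9,1.1],[4,2.6,-11.5,12.8,1.1]]
  ]
}}

```text
t: 11.95
tool_pos: [0.5377, 0.3016, 0.1267]
tool_rot: [2.291, 2.147, 0.007]
contact_force: [-0.1, 0.3, -1.4]
opening: 0.0468
grip_force: 36.6
```

Request:
{"api": "servo_tool", "payload": {
  "increments": [
    [[4,0,0,1,0],[4,0,0,2,0],[4,0,0,2,0],[4,0,0,2,0],[4,0,0,2,0]]
  ]
}}

```text
t: 12.45
tool_pos: [0.5388, 0.3016, 0.1074]
tool_rot: [2.292, 2.147, 0.005]
contact_force: [0.0, -0.4, -0.7]
opening: 0.0465
grip_force: 36.6
```

```bash
python3 - <<'E'
from b import *
to((.5373,.3005,.079),86.2);print(ctrl.get_obs()['contact_force'])
E
```

```text
at [0.5388 0.3016 0.1074] yaw 86.26 t 12.45 -> shift [-0.12 -0.15  2.84] turn 0.06
[ 0.0066 -0.4396 -0.7157]
```

Request:
{"api": "servo_tool", "payload": {
  "increments": [
    [[4,-0.1,-0.1,1,0],[4,-0.1,-0.1,2,0],[4,-0.1,-0.1,2.4,0],[4,-0.1,-0.1,2.6,0],[4,-0.1,-0.1,2.6,0]]
  ]
}}

```text
t: 12.95
tool_pos: [0.5359, 0.3001, 0.0785]
tool_rot: [-2.292, -2.148, 0.002]
contact_force: [0.4, -0.0, -0.8]
opening: 0.0467
grip_force: 36.6
```

Request:
{"api": "servo_tool", "payload": {
  "increments": [
    [[4,0,0,0.1,0],[4,0,0,0.2,0],[4,0,0,0.3,0],[4,0,0,0.3,0],[4,0,0,0.3,0]]
  ]
}}

```text
t: 13.45
tool_pos: [0.5366, 0.3003, 0.0772]
tool_rot: [2.292, 2.148, 0.001]
contact_force: [-2.0, -1.4, 5.0]
opening: 0.0468
grip_force: 37.2
```

Request:
{"api": "servo_tool", "payload": {
  "increments": [
    [[5.4,0,0,0,0],[6.2,0,0,0,0],[7,0,0,-0.5,0],[7,0,0,-5,0],[7,0,0,-10,0]]
  ]
}}

```text
t: 13.95
tool_pos: [0.5346, 0.2994, 0.1746]
tool_rot: [-2.291, -2.146, 0.009]
contact_force: [1.2, 0.5, 0.3]
opening: 0.0698
grip_force: 0.0
```

Request:
{"api": "servo_tool", "payload": {
  "increments": [
    [[7,0,4,-4,0],[7,-1,8,-7.5,0],[7,-2.6,11.5,-7.5,0],[7,-2.6,11.5,-7.5,0],[7,-2.6,11.5,-7.5,0]]
  ]
}}

```text
t: 14.45
tool_pos: [0.6499, 0.2662, 0.2511]
tool_rot: [-2.294, -2.146, 0.0]
contact_force: [-1.0, -0.0, 0.4]
opening: 0.0699
grip_force: 0.0
```

Request:
{"api": "servo_tool", "payload": {
  "increments": [
    [[7,0,0,0,0],[7,0,0,0,0],[7,0,0,0,0]]
  ]
}}

```text
t: 14.75
tool_pos: [0.6483, 0.2674, 0.2509]
tool_rot: [-2.291, -2.149, 0.001]
contact_force: [-0.1, 0.1, -0.2]
opening: 0.0705
grip_force: 0.0
```

```bash
python3 - <<'E'
from b import *
to((.65,.27,.25),87)
c=grab('wrist');pickle.dump(c,open('w7.pkl','wb'));save(c,'w7.png',1.56)
def tan(c,box): return cv2.morphologyEx(mask(c,(10,40,60),(30,200,255),box),cv2.MORPH_OPEN,np.ones((3,3)))
m=tan(c,(150,60,300,350));print(m.sum());P=np.array([onz(c,p,.068)[:2] for p in cnt(m)])
prof(P,86.9,np.array((.535,.3192)))
for n in('scene','side'): pickle.dump(grab(n),open(n+'1.pkl','wb'))
E
```

```text
at [0.6483 0.2674 0.2509] yaw 86.33 t 14.75 -> shift [0.27 0.15 0.09] turn -0.67
7637
yaw 86.9 ends 0.09343167595458571 -7.038270044455669e-05 -0.08846607700625513 0.005176938780088507
-0.08 21.5 -23.9 | -0.07 25.4 -28.3 | -0.06 25.9 -29.1 | -0.05 24.5 -28.8 | -0.04 24.5 -28.4 | -0.03 23.6 -27.9 | -0.02 23.6 -28.5 | -0.01 22.9 -29.1 | -0.0 24.3 -30.8 | 0.01 24.9 -33.4 | 0.02 25.7 -38.2 | 0.03 26.4 -41.8 | 0.04 27.1 -43.1 | 0.05 25.5 -42.2 | 0.06 25.3 -40.1 | 0.07 21.4 -34.9 | 0.08 17.7 -27.3 |
```

View pics/w7.png

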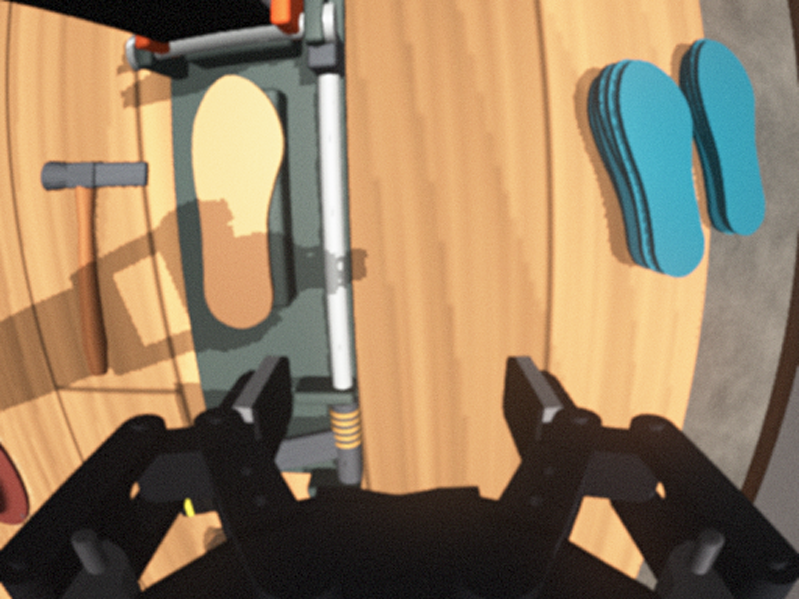

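The footbed sits on the form with even overhang; the centres agree within about 1 mm. Next I locate the tread.

```bash
python3 - <<'E'
from b import *
r={}
for n,bx in(('scene',(380,220,460,285)),('side',(340,255,390,300))):
    h=cv2.cvtColor(c[n]['img'],cv2.COLOR_RGB2HSV);y=cv2.inRange(h,(25,140,90),(36,255,255));b=(np.array(bx)/S).astype(int)
    k=np.zeros_like(y);k[b[1]:b[3],b[0]:b[2]]=y[b[1]:b[3],b[0]:b[2]]
    N,l,s,ce=cv2.connectedComponentsWithStats(k);print(n,s[1:,4],(ce[1:]*S).round(1))
    big=1+np.argsort(-s[1:,4])[:2]; r[n]=sorted([ce[i] for i in big],key=lambda p:p[1] if n=='scene' else p[0])
    print(n,r[n])
a=two(c['scene'],r['scene'][0],c['side'],r['side'][0]);b=two(c['scene'],r['scene'][1],c['side'],r['side'][1]);print(a,b,(a[0]+b[0])/2)
to((.5,.11,.2),86.2)
E
```

```text
scene [93 91] [[409.7 236.4]
 [424.7 263.1]]
scene [array([262.6129, 151.5161]), array([272.2527, 168.6593])]
side [ 1 16  5  1  1  5] [[349.4 266.8]
 [352.8 277.5]
 [371.3 269.9]
 [372.8 274.6]
 [374.4 279.2]
 [376.3 285.5]]
side [array([226.125, 177.875]), array([238., 173.])]
(array([0.4655, 0.1087, 0.1052]), np.float64(0.0041961723741423505)) (array([0.5184, 0.111 , 0.0972]), np.float64(0.02035518969821152)) [0.4919 0.1098 0.1012]
at [0.6488 0.2672 0.2513] yaw 86.31 t 14.9 -> shift [-16.64 -13.84   5.13] turn 0.11
```

Request:
{"api": "servo_tool", "payload": {
  "increments": [
    [[0,-4,-3.3,0,0],[0,-8,-6.6,0,0],[0,-12,-10,2,0],[0,-16,-13,4,0],[0,-16.8,-14.1,8,0]]
  ]
}}

```text
t: 15.4
tool_pos: [0.4993, 0.1074, 0.1762]
tool_rot: [2.289, 2.143, 0.01]
contact_force: [1.0, 0.1, 0.3]
opening: -0.0001
grip_force: 0.0
```

Request:
{"api": "servo_tool", "payload": {
  "increments": [
    [[0,0,0,4,0],[0,0,0,4,0],[0,0,0,4,0],[0,0,0,4,0]]
  ]
}}

```text
t: 15.8
tool_pos: [0.5006, 0.1094, 0.1359]
tool_rot: [2.29, 2.147, 0.006]
contact_force: [0.2, -1.0, 0.3]
opening: 0.0
grip_force: 0.0
```

```bash
python3 - <<'E'
from b import *
to((.497,.109,.12),86.2)
c=grab('wrist');pickle.dump(c,open('w8.pkl','wb'))
h=cv2.cvtColor(c['img'],cv2.COLOR_RGB2HSV);y=cv2.inRange(h,(25,140,90),(36,255,255))
N,l,s,ce=cv2.connectedComponentsWithStats(y)
for i in np.argsort(-s[1:,4])[:4]+1: print(s[i],onz(c,ce[i],.105),onz(c,ce[i],.079))
E
```

```text
at [0.5006 0.1094 0.1359] yaw 86.3 t 15.8 -> shift [-0.06 -0.36  1.59] turn 0.1
[272 150  10  55 140] [0.5153 0.1399 0.105 ] [0.517  0.1336 0.079 ]
[178 159  12  24  99] [0.4651 0.1472 0.105 ] [0.4584 0.1422 0.079 ]
[184 196   6  14  37] [0.4645 0.1281 0.105 ] [0.4577 0.1198 0.079 ]
[185 211   7  10  28] [0.4641 0.1206 0.105 ] [0.4573 0.1111 0.079 ]
```

Request:
{"api": "servo_tool", "payload": {
  "increments": [
    [[0,0,-0.9,1,0],[0,0,-0.9,2,0],[0,0,-0.9,2.5,0],[0,0,-1.2,3.3,0],[0,0,-1.5,4.1,0]]
  ]
}}

```text
t: 16.35
tool_pos: [0.4842, 0.11, 0.0931]
tool_rot: [2.292, 2.148, 0.001]
contact_force: [-1.3, -0.1, 8.4]
opening: 0.0001
grip_force: 3.5
```

Request:
{"api": "servo_tool", "payload": {
  "increments": [
    [[0,0,-0.3,0.8,0],[0,0,-0.5,1.6,0],[0,0,-0.7,2.2,0],[0,0,-0.9,2.8,0],[0,0,-1.0,3.2,0]]
  ]
}}

```text
t: 16.85
tool_pos: [0.4762, 0.1104, 0.0617]
tool_rot: [2.289, 2.145, 0.007]
contact_force: [1.4, -1.2, 12.1]
opening: 0.0
grip_force: 5.5
```

```bash
python3 - <<'E'
from b import *
to((.475,.108,.061),86.2);print(ctrl.get_obs()['contact_force'])
E
```

```text
at [0.4762 0.1104 0.0617] yaw 86.28 t 16.85 -> shift [-0.25 -0.11  0.07] turn 0.08
[ 1.4481 -1.2254 12.121 ]
```

Nearly at the stop. I'll press on gently until the force rises, then hold.

Request:
{"api": "servo_tool", "payload": {
  "increments": [
    [[0,0,0,0.15,0],[0,0,0,0.3,0],[0,0,0,0.4,0],[0,0,0,0.4,0],[0,0,0,0.4,0]]
  ]
}}

```text
t: 17.35
tool_pos: [0.4764, 0.1104, 0.0608]
tool_rot: [2.29, 2.146, 0.004]
contact_force: [-8.1, -2.6, 27.8]
opening: -0.0001
grip_force: 13.5
```

Request:
{"api": "servo_tool", "payload": {
  "increments": [
    [[0,0,0,0,0],[0,0,0,0,0],[0,0,0,0,0],[0,0,0,0,0],[0,0,0,0,0]]
  ]
}}

```text
t: 17.85
tool_pos: [0.4763, 0.1104, 0.0608]
tool_rot: [2.29, 2.146, 0.004]
contact_force: [-8.5, -2.4, 26.8]
opening: -0.0001
grip_force: 13.5
```

Request:
{"api": "servo_tool", "payload": {
  "increments": [
    [[0,0,0,0,0],[0,0,0,0,0],[0,0,0,0,0],[0,0,0,0,0],[0,0,0,0,0]]
  ]
}}

```text
t: 18.35
tool_pos: [0.4764, 0.1104, 0.0609]
tool_rot: [2.29, 2.146, 0.004]
contact_force: [-7.4, -2.7, 28.1]
opening: -0.0001
grip_force: 13.5
```

Request:
{"api": "servo_tool", "payload": {
  "increments": [
    [[0,0,0,0,0],[0,0,0,0,0],[0,0,0,0,0],[0,0,0,0,0],[0,0,0,0,0]]
  ]
}}

```text
t: 18.85
tool_pos: [0.4764, 0.1104, 0.0608]
tool_rot: [2.29, 2.146, 0.004]
contact_force: [-8.5, -1.8, 27.3]
opening: -0.0004
grip_force: 13.5
```

Request:
{"api": "servo_tool", "payload": {
  "increments": [
    [[0,0,0.1,-0.6,0],[0,0,0.3,-1.2,0],[0,0,0.5,-1.8,0],[0,0,0.7,-2.4,0],[0,0,0.9,-3,0]]
  ]
}}

```text
t: 19.35
tool_pos: [0.482, 0.1099, 0.0855]
tool_rot: [-2.292, -2.147, 0.002]
contact_force: [-0.2, 0.5, 0.5]
opening: 0.0005
grip_force: 0.2
```

Request:
{"api": "servo_tool", "payload": {
  "increments": [
    [[0,0,0.2,-0.6,0],[0,0,0.3,-1.2,0],[0,0,0.5,-2,0],[0,0,0.6,-3,0],[0,0,0.6,-5,0]]
  ]
}}

```text
t: 19.85
tool_pos: [0.4874, 0.1094, 0.1353]
tool_rot: [-2.291, -2.146, 0.004]
contact_force: [0.6, -0.8, 0.3]
opening: -0.0
grip_force: 0.0
```

Request:
{"api": "servo_tool", "payload": {
  "increments": [
    [[7,0,0,-4,0],[7,0,0,-8,0],[7,0,0,-12,0],[7,0,0,-13,0],[7,0,0,-13,0]]
  ]
}}

```text
t: 20.35
tool_pos: [0.4896, 0.1097, 0.269]
tool_rot: [2.29, 2.146, 0.006]
contact_force: [0.2, 0.2, 0.6]
opening: 0.0699
grip_force: 0.0
```

```bash
python3 - <<'E'
from b import *
to((.65,.267,.25),86.3);print(ctrl.get_obs()['contact_force'])
E
```

```text
at [0.4896 0.1097 0.269 ] yaw 86.27 t 20.35 -> shift [16.74 14.98  1.99] turn -0.03
[0.2173 0.2006 0.5514]
```

Request:
{"api": "servo_tool", "payload": {
  "increments": [
    [[7,4,4,0,0],[7,8,8,0,0],[7,12,11,1,0],[7,16,14,2,0],[7,16.7,15,2,0]]
  ]
}}

```text
t: 20.85
tool_pos: [0.6486, 0.2687, 0.2406]
tool_rot: [-2.288, -2.148, 0.009]
contact_force: [-1.0, -0.9, -0.3]
opening: 0.0699
grip_force: 0.0
```

Request:
{"api": "servo_tool", "payload": {
  "increments": [
    [[7,0,0,0,0],[7,0,0,0,0],[7,0,0,0,0]]
  ]
}}

```text
t: 21.15
tool_pos: [0.6481, 0.2656, 0.2449]
tool_rot: [-2.293, -2.147, 0.003]
contact_force: [0.4, 0.6, 0.7]
opening: 0.0703
grip_force: 0.0
```

```bash
python3 - <<'E'
from b import *
w=grab('wrist');pickle.dump(w,open('w9.pkl','wb'))
m=cv2.morphologyEx(mask(w,(10,40,60),(30,200,255),(150,60,300,350)),cv2.MORPH_OPEN,np.ones((3,3)));print(m.sum(),cnt(m).mean(0)*S)
P=np.array([onz(w,p,.068)[:2] for p in cnt(m)])
prof(P,86.9,np.array((.535,.3192)))
s1=pickle.load(open('scene1.pkl','rb'));s2=grab('scene')
b=(np.array((480,80,650,280))/S).astype(int)
d=abs(s1['img'].astype(int)-s2['img'])[b[1]:b[3],b[0]:b[2]].sum(2);print('press diff',(d>90).sum(),d.size)
to((.537,.299,.11),86.2)
E
```

```text
7899 [233.4955 200.3667]
yaw 86.9 ends 0.09287791533537669 3.605872343514066e-05 -0.08925440411796542 0.00212875521699561
-0.08 20.6 -24.1 | -0.07 24.7 -28.5 | -0.06 26.0 -29.4 | -0.05 24.6 -28.9 | -0.04 24.7 -28.7 | -0.03 23.5 -28.3 | -0.02 23.4 -28.8 | -0.01 22.8 -28.5 | -0.0 24.2 -31.2 | 0.01 24.9 -33.8 | 0.02 25.5 -38.5 | 0.03 26.2 -42.1 | 0.04 26.9 -42.3 | 0.05 26.5 -42.4 | 0.06 25.0 -39.5 | 0.07 22.4 -34.3 | 0.08 16.4 -27.8 | 
press diff 374 13952
at [0.6484 0.2655 0.2461] yaw 86.22 t 21.25 -> shift [  2.6  -11.34  13.61] turn 0.02
```

Request:
{"api": "servo_tool", "payload": {
  "increments": [
    [[7,1.3,-4,0,0],[7,2.6,-8,1,0],[7,2.6,-11.3,4,0],[7,2.6,-11.3,9,0],[7,2.6,-11.3,13,0]]
  ]
}}

```text
t: 21.75
tool_pos: [0.5364, 0.2994, 0.1154]
tool_rot: [2.292, 2.148, 0.002]
contact_force: [0.5, -0.0, -0.5]
opening: 0.0701
grip_force: 0.0
```

Request:
{"api": "servo_tool", "payload": {
  "increments": [
    [[6.5,0,0,0,0],[6.5,0,0,0,0],[6.5,0,0,0,0]]
  ]
}}

```text
t: 22.05
tool_pos: [0.54, 0.3002, 0.1196]
tool_rot: [2.292, 2.146, 0.008]
contact_force: [0.4, 0.5, 0.9]
opening: 0.0651
grip_force: 0.0
```

```bash
python3 - <<'E'
from b import *
to((.5375,.2995,.0775),86.2)
E
```

```text
at [0.54   0.3002 0.1196] yaw 86.24 t 22.05 -> shift [-0.1  -0.27  4.21] turn 0.04
```

Request:
{"api": "servo_tool", "payload": {
  "increments": [
    [[6.5,0,-0.1,1.5,0],[6.5,0,-0.1,3,0],[6,0,-0.1,3.6,0],[6,0,-0.1,4,0],[6,0,-0.1,4,0]]
  ]
}}

```text
t: 22.55
tool_pos: [0.5363, 0.2995, 0.0747]
tool_rot: [-2.292, -2.147, 0.003]
contact_force: [-0.6, -0.0, 0.0]
opening: 0.0599
grip_force: 0.0
```

Request:
{"api": "servo_tool", "payload": {
  "increments": [
    [[6,0,0,0,0],[5.4,0,0,0,0],[4,0,0,0,0],[4,0,0,0,0],[4,0,0,0,0]]
  ],
  "newtons": 35
}}

```text
t: 23.05
tool_pos: [0.5376, 0.3001, 0.077]
tool_rot: [2.292, 2.148, 0.003]
contact_force: [-0.2, 0.1, 2.9]
opening: 0.0466
grip_force: 37.0
```

Request:
{"api": "servo_tool", "payload": {
  "increments": [
    [[4,0,0,-1,0],[4,0,0,-4,0],[4,0,0,-8,0],[4,0,0,-12,0],[4,0,0,-16,0]]
  ]
}}

```text
t: 23.55
tool_pos: [0.5362, 0.2995, 0.2372]
tool_rot: [-2.292, -2.148, 0.002]
contact_force: [0.3, 0.0, 0.1]
opening: 0.0467
grip_force: 36.6
```

```bash
python3 - <<'E'
from b import *
to((.52,-.1,.25),86.2)
w=grab('wrist');pickle.dump(w,open('w10.pkl','wb'))
m=cv2.morphologyEx(mask(w,(10,20,60),(30,200,255),(290,0,540,350)),cv2.MORPH_OPEN,np.ones((3,3)));k=cnt(m)*S;print(m.sum(),k[k[:,1].argmin()])
E
```

```text
at [0.5362 0.2995 0.2372] yaw 86.27 t 23.55 -> shift [-39.97   0.98  -1.26] turn 0.07
31094 [503.88   0.  ]
```

Request:
{"api": "servo_tool", "payload": {
  "increments": [
    [[4,-3,0,-2,0],[4,-7,0.5,-5,0],[4,-11,1,-7,0],[4,-15,1.5,-9,0],[4,-19,2,-11,0]]
  ]
}}

```text
t: 24.1
tool_pos: [0.5439, 0.1074, 0.3466]
tool_rot: [-2.292, -2.148, 0.0]
contact_force: [0.6, -0.5, -0.4]
opening: 0.0468
grip_force: 36.6
```

Request:
{"api": "servo_tool", "payload": {
  "increments": [
    [[4,-4.5,0.5,-1,0],[4,-9,1,-2,0],[4,-13.5,1.5,-3,0],[4,-18,2,-3,0],[4,-22,2,-3,0]]
  ]
}}

```text
t: 24.6
tool_pos: [0.5498, -0.1141, 0.3761]
tool_rot: [2.293, 2.147, 0.0]
contact_force: [0.6, -0.6, -1.3]
opening: 0.0468
grip_force: 36.6
```

Request:
{"api": "servo_tool", "payload": {
  "increments": [
    [[4,-4,0.5,0,0],[4,-8,1,0,0],[4,-12,1.5,0,0],[4,-15,2,0,0],[4,-16.7,2,0,0]]
  ]
}}

```text
t: 25.1
tool_pos: [0.5587, -0.282, 0.375]
tool_rot: [-2.294, -2.145, 0.001]
contact_force: [-0.0, 0.7, -1.1]
opening: 0.0468
grip_force: 36.6
```

Request:
{"api": "servo_tool", "payload": {
  "increments": [
    [[4,0,0,0,0],[4,0,0,0,0],[4,0,0,0,0],[4,0,0,0,0]]
  ]
}}

```text
t: 25.5
tool_pos: [0.5594, -0.2786, 0.3762]
tool_rot: [2.291, 2.15, 0.0]
contact_force: [0.0, 0.4, -0.9]
opening: 0.0471
grip_force: 36.6
```

```bash
python3 - <<'E'
from b import *
to((.42,-.12,.25),86.2)
w=grab('wrist');pickle.dump(w,open('w11.pkl','wb'))
h=cv2.cvtColor(w['img'],cv2.COLOR_RGB2HSV)
for p in((.43,-.04),(.43,-.08),(.425,-.12),(.425,-.16),(.42,-.2),(.37,-.04),(.36,-.12),(.36,-.2),(.49,-.1),(.42,.0)):
    q=proj(w,(*p,.04));x,y=int(round(q[0])),int(round(q[1]));print(p,x,y,h[y,x] if 0<=y<384 and 0<=x<512 else None)
# profile row across at y=-.12, -.06, -.19
for y in(-.19,-.15,-.1,-.06):
    print(y,[tuple(int(v) for v in h[int(round(proj(w,(x,y,.04))[1])),int(round(proj(w,(x,y,.04))[0]))]) for x in np.arange(.36,.49,.008)])
E
```

```text
at [ 0.5594 -0.2786  0.3762] yaw 86.37 t 25.5 -> shift [ 14.94 -14.92  12.62] turn 0.17
(0.43, -0.04) 163 12 [ 21  95 238]
(0.43, -0.08) 164 35 [ 21  94 237]
(0.425, -0.12) 162 59 [ 22  91 239]
(0.425, -0.16) 164 83 [ 22  89 240]
(0.42, -0.2) 163 109 [ 22  90 242]
(0.37, -0.04) 129 19 [ 14 137 195]
(0.36, -0.12) 125 65 [ 14 136 200]
(0.36, -0.2) 129 113 [ 14 133 200]
(0.49, -0.1) 202 41 [ 16 118 239]
(0.42, 0.0) 157 -9 None
-0.19 [(14, 136, 203), (14, 135, 198), (14, 137, 195), (15, 137, 192), (15, 128, 223), (16, 126, 226), (22, 94, 240), (21, 95, 240), (22, 86, 243), (22, 90, 241), (15, 123, 212), (14, 124, 208), (12, 123, 135), (15, 139, 160), (24, 83, 241), (23, 80, 242), (24, 76, 242)]
-0.15 [(14, 134, 201), (14, 133, 200), (14, 135, 192), (14, 135, 200), (15, 127, 223), (15, 134, 219), (21, 93, 239), (21, 94, 239), (21, 90, 240), (23, 88, 240), (22, 87, 239), (23, 84, 241), (16, 108, 149), (18, 112, 242), (17, 119, 238), (23, 84, 241), (24, 80, 240)]
-0.1 [(14, 130, 206), (14, 134, 201), (14, 139, 189), (15, 140, 190), (14, 130, 215), (17, 117, 228), (21, 92, 238), (21, 91, 239), (22, 89, 240), (22, 91, 240), (22, 91, 240), (22, 90, 239), (23, 82, 240), (19, 106, 215), (15, 121, 150), (17, 114, 239), (16, 118, 238)]
-0.06 [(14, 136, 202), (14, 135, 197), (14, 136, 191), (14, 138, 188), (14, 131, 207), (14, 131, 222), (20, 95, 238), (21, 91, 238), (21, 95, 238), (21, 96, 236), (21, 91, 237), (21, 93, 237), (21, 89, 238), (16, 119, 235), (17, 115, 237), (17, 116, 235), (16, 118, 238)]
```

```bash
python3 - <<'E'
from b import *
w=pickle.load(open('w11.pkl','rb'));h=cv2.cvtColor(w['img'],cv2.COLOR_RGB2HSV)
m=cv2.morphologyEx(cv2.inRange(h,(19,40,180),(30,110,255)),cv2.MORPH_OPEN,np.ones((3,3)))
n,l,s,_=cv2.connectedComponentsWithStats(m);i=l[59,162];print(s[i])
P=np.array([onz(w,p,.04)[:2] for p in cnt((l==i).astype(np.uint8))])
o,y=bed(P,85)
for yy in(y,86): prof(P,yy,o)
E
```

```text
[ 148   10   39  107 3049]
origin [ 0.4296 -0.1246] yaw 88.76200910822105 len 0.17677959542301783 waist w 0.047180672130757995 slopes 0.028444539959788722 -0.028444629408446477 maxw 0.06376918677509352 ball y 0.02840299738319807 -0.03536618939189545
yaw 88.76200910822105 ends 0.08838979747365036 0.005318327812530147 -0.08838979764703671 -0.0014415481387076178
-0.08 19.8 -3.8 | -0.07 24.2 -7.8 | -0.06 23.8 -15.0 | -0.05 23.1 -22.0 | -0.04 24.1 -24.2 | -0.03 23.6 -23.1 | -0.02 23.1 -23.5 | -0.01 24.3 -23.9 | -0.0 25.6 -26.0 | 0.01 26.9 -27.9 | 0.02 28.4 -31.5 | 0.03 28.2 -35.0 | 0.04 28.0 -35.2 | 0.05 27.8 -35.4 | 0.06 26.0 -30.8 | 0.07 24.2 -26.1 | 0.08 17.3 -18.0 | 
yaw 86 ends 0.08803083894916477 0.009571431557539969 -0.08821765138305626 -0.005699155514447602
-0.08 17.7 -7.6 | -0.07 20.9 -11.1 | -0.06 20.7 -16.1 | -0.05 20.6 -24.4 | -0.04 22.1 -26.0 | -0.03 22.1 -24.4 | -0.02 22.1 -24.4 | -0.01 23.8 -24.4 | -0.0 25.6 -25.9 | 0.01 27.5 -27.4 | 0.02 29.4 -30.4 | 0.03 29.7 -31.9 | 0.04 30.0 -33.3 | 0.05 30.3 -33.1 | 0.06 29.0 -28.0 | 0.07 25.8 -22.7 | 0.08 21.1 -17.5 |
```

```bash
python3 - <<'E'
from b import *
w=pickle.load(open('w11.pkl','rb'));h=cv2.cvtColor(w['img'],cv2.COLOR_RGB2HSV)
for r in range(84,126,4): print(r,' '.join('%d/%d/%d'%tuple(h[r,x]) for x in range(148,196,3)))
E
```

```text
84 15/131/225 16/116/228 21/91/240 22/90/240 21/91/240 22/92/241 22/86/242 22/88/241 22/88/240 22/86/239 23/87/241 19/104/221 16/108/149 15/129/230 17/111/241 21/91/242
88 15/127/227 16/122/228 21/94/240 21/90/240 22/91/239 21/96/240 22/91/239 22/93/239 22/90/240 22/83/241 22/90/239 19/100/226 17/114/152 15/126/217 17/116/240 23/86/240
92 15/129/224 16/124/227 22/92/240 21/91/240 21/94/240 21/92/240 21/91/240 22/91/239 22/87/241 22/87/240 22/88/240 14/120/204 12/122/148 13/133/144 16/127/211 23/80/241
96 14/133/221 16/118/229 21/89/241 21/92/239 21/88/241 22/88/241 21/86/242 22/91/240 22/87/241 20/97/236 14/124/212 14/122/209 12/124/127 13/119/103 16/120/200 24/80/242
100 15/128/225 16/125/228 21/92/240 21/93/241 21/89/240 22/94/240 21/92/240 21/89/241 22/88/240 13/115/217 14/127/205 13/119/214 12/123/135 12/135/104 17/110/211 24/80/242
104 14/129/225 16/126/226 21/93/239 21/93/241 21/92/240 21/94/240 21/92/240 21/89/241 19/102/235 14/128/203 14/122/211 13/121/212 13/126/132 15/117/94 17/112/226 24/78/243
108 15/129/225 14/125/228 20/102/238 20/92/240 21/94/240 22/90/240 21/92/240 21/92/240 15/120/215 13/121/208 13/121/211 14/124/192 13/123/147 12/129/113 18/106/229 23/83/241
112 15/127/223 15/126/226 15/127/225 20/101/235 21/91/240 21/96/240 22/90/241 21/93/239 14/127/207 13/129/206 13/130/181 13/127/149 13/126/130 14/141/176 18/104/230 22/84/241
116 15/126/225 15/126/227 15/133/225 14/126/228 16/122/226 19/98/236 21/96/239 19/101/235 14/126/188 12/130/153 13/128/153 14/132/179 14/138/178 14/133/178 19/100/231 23/84/241
120 14/131/220 15/131/224 15/128/226 14/131/228 15/129/221 14/132/221 15/130/220 14/132/216 13/145/148 14/139/97 15/136/180 15/130/184 15/138/175 14/135/172 19/97/235 24/80/242
124 15/132/215 14/130/219 15/126/226 14/128/227 15/128/226 14/133/220 14/129/222 14/140/180 14/134/160 13/130/104 14/140/171 15/139/182 14/140/180 14/135/177 19/95/239 23/85/242
```

```bash
python3 - <<'E'
from b import *
w=pickle.load(open('w11.pkl','rb'));h=cv2.cvtColor(w['img'],cv2.COLOR_RGB2HSV)
m=cv2.inRange(h,(18,40,180),(30,111,255)); a=np.zeros_like(m); a[88:118,168:185]=255
m|=a&cv2.inRange(h[:,:,2],180,240)
m[:,186:]=0; m=cv2.morphologyEx(m,cv2.MORPH_CLOSE,np.ones((3,3)))
n,l,s,_=cv2.connectedComponentsWithStats(m);i=l[59,162];print(s[i])
P=np.array([onz(w,p,.04)[:2] for p in cnt((l==i).astype(np.uint8))])
o,y=bed(P,88)
for yy in (88.8,90): prof(P,yy,np.array([.4296,-.1246]))
for p in((.4296,-.1246),):
  pass
E
```

```text
[ 147    9   39  109 3335]
origin [ 0.4296 -0.1249] yaw 89.44425197175677 len 0.17978102366095555 waist w 0.04860273917267166 slopes 0.011047923282580143 -0.011047919963476146 maxw 0.06405279412759157 ball y 0.02952875662622484 -0.03452403750136673
yaw 88.8 ends 0.08959358220026532 0.0018781006375892238 -0.09014483169984294 -0.002921956407156295
-0.08 20.0 -20.2 | -0.07 24.5 -24.1 | -0.06 25.5 -24.7 | -0.05 24.9 -25.3 | -0.04 24.3 -25.7 | -0.03 23.6 -27.7 | -0.02 23.1 -23.5 | -0.01 24.4 -23.9 | -0.0 25.6 -26.0 | 0.01 27.0 -27.9 | 0.02 28.5 -31.5 | 0.03 29.9 -33.4 | 0.04 29.7 -33.6 | 0.05 29.5 -33.9 | 0.06 27.7 -30.8 | 0.07 24.1 -26.1 | 0.08 18.9 -19.7 | 
yaw 90 ends 0.0896132648192766 1.382321791482058e-06 -0.09018625428655343 -0.0010334646580577643
-0.08 21.6 -20.3 | -0.07 26.0 -22.7 | -0.06 26.8 -23.6 | -0.05 25.9 -24.3 | -0.04 25.1 -24.8 | -0.03 24.4 -27.1 | -0.02 23.7 -23.2 | -0.01 24.7 -23.8 | -0.0 25.6 -26.0 | 0.01 26.9 -28.2 | 0.02 28.1 -33.6 | 0.03 29.2 -34.1 | 0.04 28.9 -34.6 | 0.05 28.5 -35.0 | 0.06 26.4 -32.1 | 0.07 22.7 -27.6 | 0.08 17.3 -21.3 |
```

```bash
python3 - <<'E'
from b import *
sd=c['side'];m=mask(sd,(18,60,225),(24,116,255),(335,335,395,420));P=np.array([onz(sd,p,.04)[:2] for p in cnt(m)]);print(m.sum())
try: prof(P,90,np.array([.4286,-.1249]))
except Exception as e: print(e)
to((.4286,-.1455,.12),89.9)
E
```

```text
928
yaw 90 ends 0.11779279090415583 -0.0026245865259630833 -0.12950130724576359 -0.020894723178029158
-0.08 13.5 -36.2 | -0.07 20.9 -39.8 | -0.06 20.8 -39.0 | -0.05 18.5 -41.5 | -0.04 19.6 -41.9 | -0.03 19.4 -41.1 | -0.02 17.2 -40.2 | -0.01 18.2 -39.4 | -0.0 19.2 -57.7 | 0.01 20.2 -53.6 | 0.02 23.5 -59.5 | 0.03 21.2 -58.7 | 0.04 22.2 -62.6 | 0.05 19.9 -61.9 | 0.06 20.9 -61.1 | 0.07 17.4 -63.7 | 0.08 11.7 -62.9 | 
at [ 0.5594 -0.2787  0.3763] yaw 86.36 t 25.55 -> shift [ 12.46 -13.91  25.62] turn -3.54
```

Request:
{"api": "servo_tool", "payload": {
  "increments": [
    [[4,3,-3.5,4,-1],[4,6,-7,8,-2],[4,9,-10.5,12,-3.5],[4,12.5,-13.9,15,-3.5],[4,12.5,-13.9,19,-3.5]]
  ]
}}

```text
t: 26.05
tool_pos: [0.4349, -0.1517, 0.2056]
tool_rot: [2.221, 2.215, 0.003]
contact_force: [1.6, -0.1, -1.5]
opening: 0.047
grip_force: 36.6
```

Request:
{"api": "servo_tool", "payload": {
  "increments": [
    [[4,0,0,3,0],[4,0,0,6.5,0],[4,0,0,9,0],[4,0,0,9,0],[4,0,0,9,0]]
  ]
}}

```text
t: 26.55
tool_pos: [0.4354, -0.153, 0.1151]
tool_rot: [2.225, 2.218, 0.0]
contact_force: [0.2, -0.4, -1.1]
opening: 0.0471
grip_force: 36.6
```

Request:
{"api": "servo_tool", "payload": {
  "increments": [
    [[4,0,0,0,0],[4,0,0,0,0],[4,0,0,0,0]]
  ]
}}

```text
t: 26.85
tool_pos: [0.4361, -0.1537, 0.1161]
tool_rot: [2.224, 2.215, 0.001]
contact_force: [0.0, 0.6, -1.0]
opening: 0.0468
grip_force: 36.6
```

```bash
python3 - <<'E'
from b import *
for k in range(3):
    to((.4286,-.1455,.058),89.9); grab('wrist')
E
```

```text
at [ 0.4361 -0.1537  0.1161] yaw 89.77 t 26.85 -> shift [ 0.83 -0.77  5.81] turn -0.13
at [ 0.4359 -0.1537  0.1157] yaw 89.77 t 26.9 -> shift [ 0.82 -0.74  5.77] turn -0.13
at [ 0.4356 -0.1536  0.1154] yaw 89.76 t 26.95 -> shift [ 0.81 -0.72  5.74] turn -0.14
```

Request:
{"api": "servo_tool", "payload": {
  "increments": [
    [[4,0.8,-0.75,0.5,-0.1],[4,0.8,-0.75,2,-0.1],[4,0.8,-0.75,3.5,-0.1],[4,0.8,-0.75,4.5,-0.1],[4,0.8,-0.75,4.5,-0.1]]
  ]
}}

```text
t: 27.5
tool_pos: [0.4261, -0.1442, 0.0675]
tool_rot: [-2.221, -2.216, 0.002]
contact_force: [-0.2, -0.1, -0.6]
opening: 0.0469
grip_force: 36.6
```

Request:
{"api": "servo_tool", "payload": {
  "increments": [
    [[4,0,0,0,0],[4,0,0,0,0],[4,0,0,0,0],[4,0,0,0,0]]
  ]
}}

```text
t: 27.9
tool_pos: [0.4281, -0.1455, 0.0702]
tool_rot: [2.223, 2.218, 0.001]
contact_force: [0.2, 0.7, -1.4]
opening: 0.0465
grip_force: 36.6
```

```bash
python3 - <<'E'
from b import *
to((.4286,-.1455,.058),89.9); print(ctrl.get_obs()['contact_force'])
E
```

```text
at [ 0.4281 -0.1455  0.0702] yaw 89.87 t 27.9 -> shift [-0.    0.04  1.22] turn -0.03
[ 0.2098  0.6761 -1.4357]
```

Request:
{"api": "servo_tool", "payload": {
  "increments": [
    [[4,0,0,0.4,0],[4,0,0,0.8,0],[4,0,0,1.1,0],[4,0,0,1.2,0],[4,0,0,1.2,0]]
  ]
}}

```text
t: 28.4
tool_pos: [0.4276, -0.1452, 0.0573]
tool_rot: [-2.224, -2.218, 0.0]
contact_force: [-0.1, -0.3, -0.4]
opening: 0.0465
grip_force: 36.6
```

Request:
{"api": "servo_tool", "payload": {
  "increments": [
    [[4,0,0,0.1,0],[4,0,0,0.2,0],[4,0,0,0.2,0]]
  ]
}}

```text
t: 28.7
tool_pos: [0.4279, -0.1453, 0.0569]
tool_rot: [-2.223, -2.218, 0.0]
contact_force: [-3.8, 2.3, 9.1]
opening: 0.0467
grip_force: 37.6
```

Request:
{"api": "servo_tool", "payload": {
  "increments": [
    [[5.4,0,0,-0.1,0],[6.2,0,0,-0.1,0],[7,0,0,-0.5,0],[7,0,0,-4,0],[7,0,0,-8,0]]
  ]
}}

```text
t: 29.2
tool_pos: [0.4263, -0.1445, 0.1347]
tool_rot: [-2.221, -2.216, 0.002]
contact_force: [0.9, -0.1, -0.5]
opening: 0.0699
grip_force: 0.0
```

Request:
{"api": "servo_tool", "payload": {
  "increments": [
    [[7,0,0,-4,0],[7,-4,2.5,-8,0],[7,-7,5.5,-12,0],[7,-10,8.5,-16,0],[7,-12,11,-20,0]]
  ]
}}

```text
t: 29.7
tool_pos: [0.5234, -0.2538, 0.3146]
tool_rot: [-2.224, -2.218, 0.0]
contact_force: [1.2, -0.2, -0.4]
opening: 0.0701
grip_force: 0.0
```

Request:
{"api": "servo_tool", "payload": {
  "increments": [
    [[7,-1.5,2.2,-4,3.5],[7,-1.5,2.2,-4,3.5],[7,-1.5,2.2,-4,3.5],[7,-1.5,2.2,-4,3.5],[7,-1.5,2.2,-4,3.5]]
  ]
}}

```text
t: 30.2
tool_pos: [0.5439, -0.2669, 0.3515]
tool_rot: [-2.288, -2.148, 0.001]
contact_force: [0.3, 0.0, -0.6]
opening: 0.0702
grip_force: 0.0
```

```bash
python3 - <<'E'
from b import *
to((.56,-.28,.376),86.3)
w=grab('wrist');pickle.dump(w,open('w12.pkl','wb'));h=cv2.cvtColor(w['img'],cv2.COLOR_RGB2HSV)
m=cv2.inRange(h,(19,40,180),(30,111,255)); m[:,230:]=0
q=proj(w,(.425,-.12,.048));n,l,s,_=cv2.connectedComponentsWithStats(m);i=l[int(q[1]),int(q[0])];print(q,s[i])
P=np.array([onz(w,p,.048)[:2] for p in cnt((l==i).astype(np.uint8))])
prof(P,90,np.array([.4286,-.1249]))
for y in (-.2,-.18): print([tuple(int(v) for v in h[int(round(proj(w,(x,y,.048))[1])),int(round(proj(w,(x,y,.048))[0]))]) for x in np.arange(.39,.48,.006)])
E
```

```text
at [ 0.5439 -0.2669  0.3515] yaw 86.39 t 30.2 -> shift [-1.2   1.68 -2.45] turn 0.09
[np.float64(166.88673438279085), np.float64(62.030407143502956)] [ 150    0   46  126 3992]
yaw 90 ends 0.10078513660984299 -0.017305063846449968 -0.08998298537148779 -0.0014351611247576722
-0.08 22.5 -19.3 | -0.07 26.4 -23.2 | -0.06 27.2 -24.0 | -0.05 26.4 -23.3 | -0.04 25.5 -22.6 | -0.03 24.7 -23.2 | -0.02 25.5 -23.7 | -0.01 24.8 -26.1 | -0.0 25.8 -26.5 | 0.01 26.7 -27.3 | 0.02 27.8 -33.7 | 0.03 28.9 -37.2 | 0.04 28.4 -39.1 | 0.05 28.1 -35.2 | 0.06 27.7 -32.6 | 0.07 24.2 -28.5 | 0.08 17.6 -21.3 | 
[(15, 129, 228), (15, 121, 231), (16, 120, 234), (23, 84, 247), (23, 86, 246), (23, 80, 247), (23, 85, 246), (23, 82, 245), (23, 81, 247), (23, 82, 246), (21, 89, 240), (18, 106, 186), (15, 123, 197), (18, 109, 246), (18, 113, 245)]
[(14, 126, 227), (15, 124, 233), (20, 100, 242), (23, 88, 245), (23, 82, 247), (23, 85, 246), (23, 81, 247), (23, 82, 246), (23, 79, 246), (24, 77, 246), (24, 76, 248), (16, 106, 178), (15, 120, 162), (18, 110, 247), (18, 111, 246)]
```

```bash
python3 -c "
from station import ctrl
print(ctrl.finish_job())"
```

```text
the job is handed in; nothing more can be done
None
```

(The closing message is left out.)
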